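Mount the parts tote on its dovetail rail and empty the catch tray

ROBOT

A 6-joint arm with a two-finger parallel gripper is mounted at the origin on the work surface. World frame = base frame: x ahead of the robot, y to its left, z up, the work surface at z = 0. Lengths are in m, angles in rad, forces in N, time in s.
With the tool pointing down it reaches from about 0.4 to 0.825 m from the base axis. Payload 7 kg.
Tool frame: the origin (TCP) lies midway between the tips of the shut fingers; the grasp point (between the pads) lies 19 mm behind it; z points along the fingers, x is the direction in which the jaws open and shut, and the axes are right-handed (so a half turn about z gives the same grasp; the last joint's range is limited). The gripper opens to 88 mm and grips with 3 to 60 N. Pads are 19 mm wide; open, the fingers measure 130 mm over their backs; the gripper's body (78 mm by 193 mm) begins 47 mm behind the grasp point.
Start: joints at [-1.04, 0.359, 0.012, 0, -1.224, -0.288], TCP at [0.162, -0.655, 0.227] pointing down, gripper open.
Joint ranges: [-3.07, 3.07], [-1.43, 2.12], [-1.02, 1.25], [-3.03, 1.67], [-3.05, -0], [-3.03, 3.03]. Speed limits (rad/s): [2.39, 2.39, 3.01, 3.14, 3.14, 3.14].

INTERFACE

Orientations are given as [roll, pitch, yaw] about the fixed x, y, z axes, in that order (R = Rz(yaw) Ry(pitch) Rx(roll)).
In Python, from station import status, eyes, workorder gives the robot as it stands.
- The arm moves only by the shell command python3 -m jog 'ROWS' [OPENING] [FORCE]. ROWS is JSON, a list of rows, each a list of 6 numbers: the shift along the world's x, y, z in mm, then the turn, a rotation vector about the world's x, y, z in rad. A call has 1 to 12 rows; each row shifts and turns the pose as measured when the row begins; what a row does not reach is not made up. A row lasts 1/10 s, in which the tool goes at most 50 mm and 8.59 degrees, less where a joint would pass 70% of its speed; a pose out of reach is approached as far as the arm can. A call with a gripper value outside its range is refused whole. OPENING is the opening, from 0 (shut) to 1 (fully open), set as the call begins (- or left out, the last holds). The fingers move at their own pace and stop on an object; FORCE is the grip in N (left out, the last holds). Time passes only in rows, so rows that do not move let the fingers close. It gives the time, the measured TCP pose, the force and the opening at its end, in the units of the state.
- status.get_state(): the state, without advancing time (a new reading comes with each control period).
- eyes.grab_frame(name): name is "scene" or "top"; returns the picture (480x640x3 uint8, blue, green, red); there is no depth.
- eyes.calibration(name): a dict with "camera_matrix" (3x3 intrinsics, pixels), "cam_to_world" (4x4, takes a point from camera to world coordinates). Camera axes: x right, y up, looking along -z (the intrinsics and any distortion apply to the point x, -y, -z); pixel columns grow to the right and rows downward; lengths in m; the calibration is good to about 2 mm. A picture is of the moment at which its call begins. calibration takes no time and is no camera call.
- workorder.job_done(): hands the job in, once; it reports no verdict.
The state is a dict: "t": time; "q": joint angles; "qd": joint speeds; "joint_efforts": joint torques, N m; "eef_pos": TCP position; "ee_rot": TCP orientation; "force": force on the tool from outside, world axes, zero at the start; "moment": the same for the moment, N m; "width": finger opening in m.
Only numpy, scipy, OpenCV 4.12 (cv2) and the standard library are available. Lean on these libraries where they do the work, as an engineer would, in place of code of your own. Each camera call takes 0.05 s, during which the arm holds its last target. There are 200 camera calls.

TASK

Slide the loose parts tote onto the dovetail rail from the rail's open end, with its clamp knob on the side away from the robot, fully home against the end stop; let go of it, then turn its side clamp knob clockwise until it is tight. Only then collect every finished bushing from the machine's catch tray into the tote, any way up, leaving the square bar end in the tray and the other things on the bench undisturbed; the tote must end seated home with its knob tight.

Things in the scene. Friction and masses are not known exactly. Their poses are not given: they have to be found in the camera images.
- tote_grip (a point): loose tote carriage, 0.6 kg: grey open box on an aluminium dovetail foot. Point: middle of the upright aluminium grab plate at its centre, by which it is lifted (12 thick along x, 32 wide along y, top 12 above the point, tote rim 20 below, underside 78 below). x along tote and dovetail, y across, z up. Stands on the bench at -y, its +x end roughly towards the rail's open end; that end goes on first. (mm)
- tote_floor (a point): point on the tote, at the centre of its inner floor, 60 below tote_grip, same axes. The tote is 150 long (x), 96 wide (y), walls 4 thick and 40 high above this floor. A partition across the middle (12 thick, 30 high) with the grab plate on top of it makes two bins, each 65 (x) by 88 (y), centred at x = -38 and +38. (mm)
- tote_foot (a point): point on the tote, at the centre of its underside, 78 below tote_grip, same axes. The dovetail channel runs the full 150 length of the underside, open at both ends: 12 deep, 67 wide at its ceiling, 56 at its mouth. (mm)
- clamp_grip (a point): clamp knob of the tote: black upright wing on an ear at the tote's -y side, turning about a vertical axis 92 from the tote's centre line. Point: on that axis at mid-wing, 29 lower than tote_grip. Wing 12 thick (y of this point), 42 wide (x of this point), top 15 above, bottom 19 below; the frame turns with the knob. (mm)
- clamp (a joint): clamp knob angle, rad: 0 slack, grows as it turns clockwise seen from above, 2.6 fully tight at its stop; starts between 0 and 0.5, needs more than one grasp. Stays where it is left (friction 0.06 N m). Tightening does not shift the tote nor, in this model, bind it to the rail. (mm)
- rail_home (a point): point fixed to the steel dovetail rail: where tote_grip is, x axes parallel, when the tote sits home against the end stop. x is the direction in which the tote slides on, z up. In this frame the rail's open end is at x = -85, the stop's face at +75. The seated tote's underside is 14 above the bench; it has about 1.7 of play to each side, up to 3 in height. (mm)
- rail_mouth (a point): point at the rail's open end, mid-width on top of the dovetail, 26 above the bench; axes as rail_home. Dovetail 14 high, 160 long, 64 wide on top, 50 at its foot, on a base plate 90 wide and 12 high; end stop 44 high. The rail is fixed and lies across the robot's front, open end towards -y. (mm)
- tray: fixed sheet-steel catch tray under the machine's chute, 210 (x) by 190 (y), floor 4 above the bench, lip all round topping 18 above the bench. Origin under its centre, z up; the chute rises from its +y side, beyond 110 from the centre (mm)
- bush0_c (a point): finished turned bushing, bright steel: flange 30 dia x 10 at the foot, hub 20 dia above it, 44 tall over all, about 0.12 kg, starting upright (flange down) in the catch tray. Point: its centre, half-way up the axis; z from flange to hub. 4 to 6 of the six bushings are present; absent ones read None. (mm)
- bush1_c (a point): another such bushing, as bush0; same point
- bush2_c (a point): another such bushing, as bush0; same point
- bush3_c (a point): another such bushing, as bush0; same point
- bush4_c (a point): another such bushing, as bush0; same point
- bush5_c (a point): another such bushing, as bush0; same point
- bar_end_c (a point): dark square bar end (left-over stock), 50 x 22 x 22, 0.15 kg, lying in the catch tray among the bushings; point: its centre, x along it. It stays in the tray (mm)
- chuck0: bystander: dark steel collet chuck, 62 dia, 90 tall, beyond the tray; origin under its centre
- chuck1: bystander: dark steel collet chuck, 62 dia, 80 tall, on the robot's side of the rail; origin under its centre
- tape: bystander: orange tape measure, 62 x 36 x 58 tall; origin under its centre
- vee: bystander: steel vee block, 70 x 50 x 45 tall; origin under its centre

How it is judged:
By the outcome, as a careful person would: the job done as asked, in the order asked, and still so for the second after the job is handed in, with the robot touching nothing.
Of bush0, bush1, bush2, bush3, bush4, bush5 only 4 to 6 are there at a start; the rules pass over those that are not, and their reading is None.
At some moment in a run one of bush0, bush1, bush2, bush3, bush4, bush5 may be knocked a few centimetres aside while the robot is not near it.
Once in a run the grip may slacken for a moment while it holds something.
It also fails if it takes over 210 s, if anything falls off the work surface, if the arm or the gripper's body presses on something with over 40 N, if the wrist force passes 120 N, or if a joint passes its speed limit or range.

## Working session

There is one attempt and no reset: what is moved stays moved. The work goes in short steps, Python scripts to look and compute and a shell command to move; the robot and the scene stay as the last step left them, time stands still between calls to the robot, and variables do not carry over. Pictures are saved under pics/ and viewed, about 12 in all and at most 16, crops included, and the job is handed in when it is done.

```bash
ls; mkdir -p pics; cat > h.py <<'E'
import numpy as np, cv2
from station import status, eyes
def grab(cam,name):
    im=np.array(eyes.grab_frame(cam)); cv2.imwrite(f'pics/{name}.png',im); return im
def ray(cam,u,v):
    c=eyes.calibration(cam); K=np.array(c['camera_matrix'],float); T=np.array(c['cam_to_world'],float)
    d=c.get('distortion',c.get('dist_coeffs',None))
    p=cv2.undistortPoints(np.array([[[u,v]]],float),K,None if d is None else np.array(d,float))[0,0]
    return T[:3,3], T[:3,:3]@np.array([p[0],-p[1],-1.])
def onz(cam,u,v,z):
    o,d=ray(cam,u,v); return o+d*(z-o[2])/d[2]
def proj(cam,P):
    c=eyes.calibration(cam); K=np.array(c['camera_matrix'],float); T=np.array(c['cam_to_world'],float)
    d=c.get('distortion',c.get('dist_coeffs',None))
    q=T[:3,:3].T@(np.asarray(P,float)-T[:3,3]); q=np.array([q[0],-q[1],-q[2]])
    return cv2.projectPoints(q[None],np.zeros(3),np.zeros(3),K,None if d is None else np.array(d,float))[0].ravel()
def tri(a,b):
    (o1,d1),(o2,d2)=a,b; A=np.array([d1,-d2]).T; s=np.linalg.lstsq(A,o2-o1,rcond=None)[0]
    p,q=o1+s[0]*d1,o2+s[1]*d2; return (p+q)/2,np.linalg.norm(p-q)
E
python3 - <<'E'
from h import *
for c in('top','scene'):
    grab(c,c+'0'); k=eyes.calibration(c); print({a:np.round(b,4).tolist() for a,b in k.items()})
print(status.get_state())
E
```

```text
pics
{'camera_matrix': [[529.7469, 0.0, 320.8316], [0.0, 529.7469, 237.1012], [0.0, 0.0, 1.0]], 'cam_to_world': [[0.009, 0.9715, -0.2369, 0.327], [-0.9999, 0.0103, 0.004, 0.0135], [0.0064, 0.2368, 0.9715, 1.0583], [0.0, 0.0, 0.0, 1.0]]}
{'camera_matrix': [[520.6513, 0.0, 321.3912], [0.0, 520.6513, 245.1478], [0.0, 0.0, 1.0]], 'cam_to_world': [[-0.7357, -0.5249, 0.4281, 1.016], [0.6773, -0.5688, 0.4666, 0.4866], [-0.0013, 0.6332, 0.774, 0.9062], [0.0, 0.0, 0.0, 1.0]]}
{'t': 0.1, 'q': array([-1.03989791e+00,  3.59322273e-01,  1.11798386e-02, -3.28772445e-04,
       -1.22411896e+00, -2.88097849e-01]), 'qd': array([ 4.30768898e-05, -3.21223097e-03,  3.64930779e-03, -1.33239780e-03,
        7.97770516e-04,  7.01244621e-05]), 'joint_efforts': array([-8.45794330e-04, -5.84164345e+01,  2.93750310e+01,  7.01543301e+00,
        1.01907947e-02, -8.08079176e-05]), 'eef_pos': array([ 0.162161  , -0.65478494,  0.22572099]), 'ee_rot': array([-3.14147269e+00, -1.49251438e-03,  1.81348487e+00]), 'force': array([-0.57249381, -0.26458903, -0.37403829]), 'moment': array([-0.0026675 , -0.03236818, -0.02667392]), 'width': 0.08735950994654652}
```

View pics/top0.png

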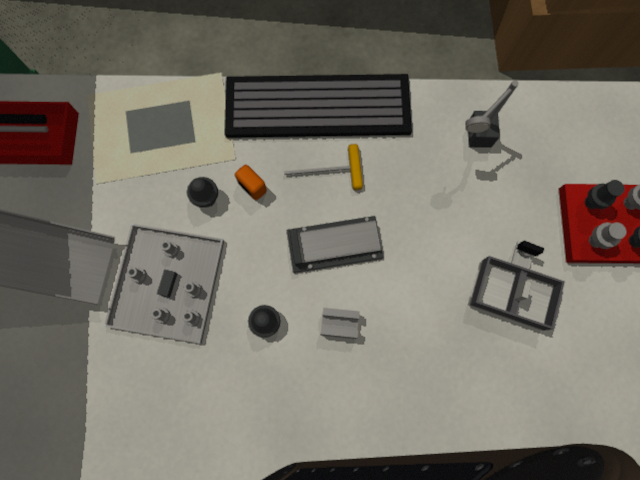

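View pics/scene0.png

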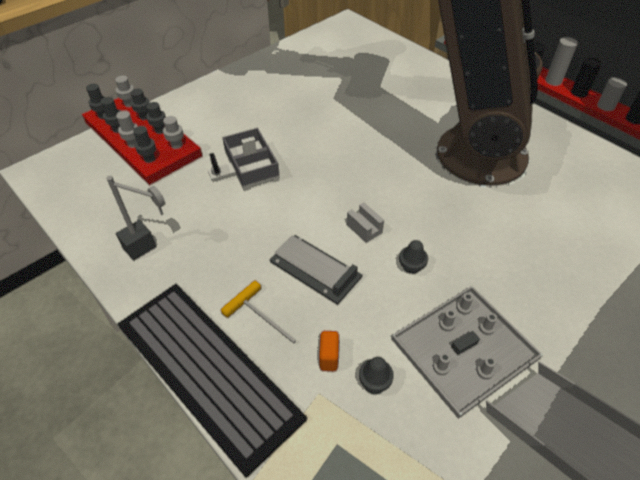

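The top view shows the tote at about (517,292) with its knob at (530,248), already on the far side from the robot. The rail is at (335,243) with its stop to the left and its open end to the right. There are five bushings in the tray, at about (171,248), (137,274), (195,289), (162,314) and (191,317), and the bar is at (169,285). Next I'll zoom in.

```bash
python3 - <<'E'
from h import *
im=cv2.imread('pics/top0.png')
def crop(u,v,w,h,s=4): return cv2.resize(im[v:v+h,u:u+w],None,fx=s,fy=s,interpolation=cv2.INTER_CUBIC)
a=crop(280,205,95+15,75,3.5);b=crop(462,232,115,105,3.5)
c=np.zeros((368,790,3),np.uint8);c[:a.shape[0],:a.shape[1]]=a;c[:b.shape[0],386:386+b.shape[1]]=b
cv2.imwrite('pics/crop1.png',c)
t=crop(100,220,130,130,4.5);cv2.imwrite('pics/crop2.png',t)
E
```

```text
(no output)
```

View pics/crop1.png

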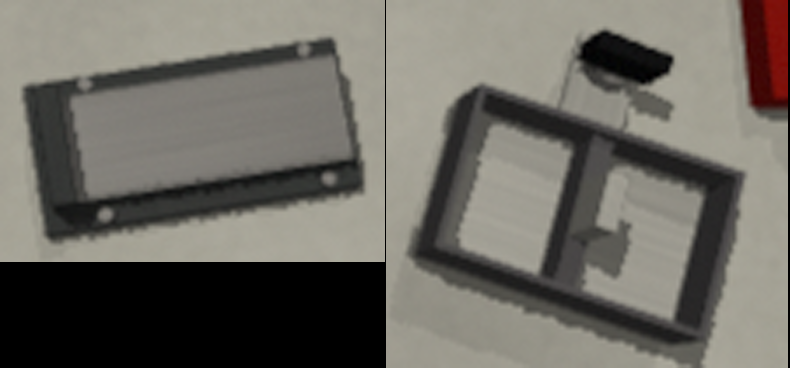

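View pics/crop2.png

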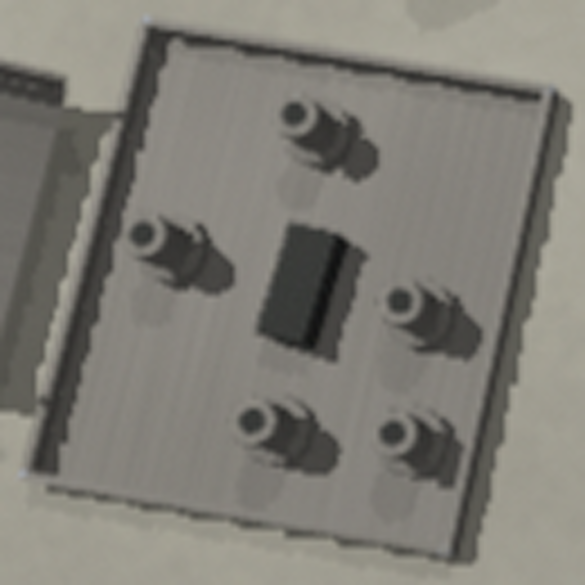

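Crop 1 (pixel = 3.5·(u−280, v−205) on the left, offset (462,232) with a 386 shift on the right) shows the dovetail's bright top face and the tote rim clearly. Crop 2 shows the hub tops of all five upright bushings. Now I'll fit edges with subpixel precision.

```bash
cat >> h.py <<'E'
def edge(im,p,q,hw=3,trim=.1,sign=0):
    """subpixel line near segment p-q: strongest grey gradient across; returns two fitted end points, rms"""
    g=cv2.GaussianBlur(cv2.cvtColor(im,cv2.COLOR_BGR2GRAY),(3,3),0).astype(np.float32)
    p,q=np.array(p,float),np.array(q,float); t=(q-p)/np.linalg.norm(q-p); n=np.array([-t[1],t[0]])
    s=np.arange(-hw,hw+.01,.25); P=[]
    for f in np.linspace(trim,1-trim,40):
        c=p+f*(q-p); X=(c+s[:,None]*n).astype(np.float32)
        v=cv2.remap(g,X[None,:,0],X[None,:,1],cv2.INTER_LINEAR)[0]; d=np.gradient(v)
        d=np.abs(d) if sign==0 else np.maximum(d*sign,0)
        k=int(np.argmax(d)); w=d[max(k-3,0):k+4]; P.append(c+n*np.sum(w*s[max(k-3,0):k+4])/max(w.sum(),1e-6))
    P=np.array(P)
    vx,vy,x,y=cv2.fitLine(P.astype(np.float32),cv2.DIST_HUBER,0,.01,.01).ravel(); dv=np.array([vx,vy]);c=np.array([x,y])
    r=np.abs((P-c)@np.array([-vy,vx])); 
    return [c+dv*((z-c)@dv) for z in (p,q)], np.median(r)
def line3(cam,im,p,q,z,**k):
    (a,b),r=edge(im,p,q,**k); return onz(cam,*a,z),onz(cam,*b,z),r
def cross2(a,b):
    (p,q),(r,s)=[(x[0][:2],x[1][:2]) for x in(a,b)]
    m=np.linalg.solve(np.array([q-p,-(s-r)]).T,r-p); return p+m[0]*(q-p)
E
python3 - <<'E'
from h import *
np.set_printoptions(precision=4,suppress=True)
im=cv2.imread('pics/top0.png')
R=lambda x,y:(280+x/3.5,205+y/3.5); T=lambda x,y:(462+(x-386)/3.5,232+y/3.5)
def quad(name,c,z,f):
    c=[f(*k) for k in c]; L=[line3('top',im,c[i],c[(i+1)%4],z) for i in range(4)]
    C=[cross2(L[i-1],L[i]) for i in range(4)]; print(name,'res',[round(float(l[2]),2) for l in L]); print(np.array(C))
    for i in range(4):
        d=C[(i+1)%4]-C[i]; print('  len',np.linalg.norm(d)*1e3,'ang',np.degrees(np.arctan2(d[1],d[0])))
    print('  ctr',np.mean(C,0))
quad('dovetail',[(70,98),(335,55),(357,160),(85,200)],.026,R)
quad('base',[(25,85),(333,40),(363,190),(48,240)],.012,R)
quad('rim',[(478,87),(743,173),(702,338),(413,250)],.058,T)
# scene check of plate & knob from top: knob top z .090-.029+.015=.064+... 
print('knob top', onz('top',*T(627,50),.064))
for n,(x,y) in dict(a=(297,117),b=(147,236),c=(401,301),d=(259,421),e=(398,433)).items():
    print(n,onz('top',100+x/4.5,220+y/4.5,.048))
print('bar',onz('top',100+300/4.5,220+285/4.5,.026),'tray corners',[onz('top',100+x/4.5,220+y/4.5,.018) for x,y in((148,20),(557,92),(460,560),(28,475))])
E
```

```text
dovetail res [0.16, 0.25, 0.1, 0.23]
[[ 0.5888  0.0528]
 [ 0.6159 -0.1046]
 [ 0.5548 -0.1151]
 [ 0.5279  0.0407]]
  len 159.7100402261533 ang -80.22007823874584
  len 62.048016661024874 ang -170.2978881341231
  len 158.02675077150818 ang 99.77584578222617
  len 62.05732195338708 ang 11.256421137992453
  ctr [ 0.5719 -0.0316]
base res [0.13, 0.26, 0.25, 0.14]
[[ 0.5978  0.0809]
 [ 0.6303 -0.1045]
 [ 0.5377 -0.1198]
 [ 0.5062  0.0643]]
  len 188.24099683461645 ang -80.0460914819856
  len 93.86343670889504 ang -170.6246471889166
  len 186.7735675338406 ang 99.72071418837604
  len 93.09994230293678 ang 10.274660500603144
  ctr [ 0.568  -0.0198]
rim res [0.19, 0.34, 0.15, 0.54]
[[ 0.5387 -0.3115]
 [ 0.489  -0.4573]
 [ 0.4026 -0.43  ]
 [ 0.4509 -0.2715]]
  len 154.08177119236788 ang -108.85149694336879
  len 90.5489427362561 ang 162.4240085913532
  len 165.67240052818087 ang 73.07089379913357
  len 96.55081841048373 ang -24.48731244742262
  ctr [ 0.4703 -0.3676]
knob top [ 0.5555 -0.3959  0.064 ]
a [0.5522 0.3112 0.048 ]
b [0.4994 0.3712 0.048 ]
c [0.4725 0.2607 0.048 ]
d [0.4211 0.3169 0.048 ]
e [0.4167 0.2582 0.048 ]
bar [0.4822 0.3105 0.026 ] tray corners [array([0.603 , 0.3906, 0.018 ]), array([0.5716, 0.2047, 0.018 ]), array([0.3657, 0.2354, 0.018 ]), array([0.3998, 0.4233, 0.018 ])]
```

```bash
python3 - <<'E'
from h import *
np.set_printoptions(precision=4,suppress=True)
T=lambda x,y:(462+(x-386)/3.5,232+y/3.5)
C=np.array([onz('top',*T(*c),.058)[:2] for c in((480,86),(744,174),(702,335),(414,250))]);print(C,C.mean(0))
for i in range(4):
    d=C[(i+1)%4]-C[i]; print(np.linalg.norm(d),np.degrees(np.arctan2(d[1],d[0])))
m=C.mean(0)
th=np.radians(72); ex=np.array([np.cos(th),np.sin(th)]); ey=np.array([-ex[1],ex[0]])
print('plate px',[(proj('top',[*(m+s*.016*ey),z])-[462,232])*3.5+[386,0] for s in(-1,1) for z in(.09,)], 'knob expect',m-.092*ey)
for n,u,v,z in(('chuck0',203,187,.09),('chuck1',264,317,.08),('tape',250,180,.058),('vee',342,323,.045)): print(n,onz('top',u,v,z))
print(proj('scene',[*m,.09]))
E
```

```text
[[ 0.5356 -0.3154]
 [ 0.4881 -0.4565]
 [ 0.401  -0.4253]
 [ 0.4449 -0.2737]] [ 0.4674 -0.3677]
0.14891467503724187 -108.61537618442827
0.09253839140404962 160.29142372094074
0.15782829089505493 73.84914017473737
0.09986530704808086 -24.669828431430243
plate px [array([614.021 , 173.3201]), array([600.0188, 230.6902])] knob expect [ 0.5549 -0.3961]
chuck0 [0.6598 0.2369 0.09  ]
chuck1 [0.4137 0.1122 0.08  ]
tape [0.6866 0.1516 0.058 ]
vee [ 0.407  -0.0324  0.045 ]
[249.8068 139.3765]
```

```bash
python3 -m jog '[[34,32,0,0,0,-0.14],[34,32,0,0,0,-0.14],[34,32,0,0,0,-0.14],[34,32,0,0,0,-0.14],[34,32,0,0,0,0],[34,32,0,0,0,0],[34,32,0,0,0,0],[34,32,0,0,0,0],[33,31,0,0,0,0],[0,0,0,0,0,0]]' 1 40
```

```text
t: 1.1
eef_pos: [0.4715, -0.3565, 0.2205]
ee_rot: [-3.136, -0.007, 1.235]
force: [0.2, 0.6, -1.1]
width: 0.0876
```

```bash
python3 -m jog '[[-4,-11,-30,0,0,0.015],[0,0,-45,0,0,0],[0,0,-30,0,0,0],[0,0,0,0,0,0]]'; python3 - <<'E'
from h import *
grab('top','t1');im=cv2.imread('pics/t1.png');cv2.imwrite('pics/t1c.png',cv2.resize(im[210:350,440:600],None,fx=4,fy=4))
im=grab('scene','s1');cv2.imwrite('pics/s1c.png',cv2.resize(im[90:230,170:330],None,fx=4,fy=4))
cv2.imwrite('pics/c3.png',cv2.resize(np.hstack([cv2.imread('pics/t1c.png'),cv2.imread('pics/s1c.png')]),(800,350)))
E
```

```text
t: 1.5
eef_pos: [0.4686, -0.366, 0.1131]
ee_rot: [-3.138, -0.006, 1.256]
force: [-0.5, 0.4, -0.6]
width: 0.0876
```

View pics/c3.png

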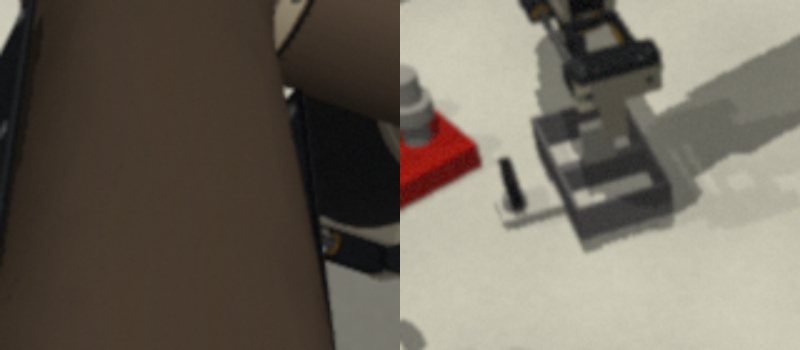

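The top camera is blocked by the arm, but the scene view shows the fingers straddling the grab plate. I'll go down and grip.

```bash
python3 -m jog '[[-1,-2,-30,0,0,-0.008],[0,0,-23,0,0,0],[0,0,0,0,0,0]]'; python3 -m jog '[[0,0,0,0,0,0],[0,0,0,0,0,0],[0,0,0,0,0,0],[0,0,0,0,0,0],[0,0,0,0,0,0],[0,0,0,0,0,0]]' 0 55
```

```text
t: 1.9
eef_pos: [0.4741, -0.3723, 0.0705]
ee_rot: [3.129, -0.003, 1.249]
force: [-0.0, 0.3, 0.3]
width: 0.0875
t: 2.5
eef_pos: [0.4782, -0.3746, 0.0793]
ee_rot: [3.118, -0.001, 1.25]
force: [0.8, 0.1, 0.0]
width: 0.0454
```

```bash
python3 -m jog '[[0,0,0,0,0,0]]'; python3 -m jog '[[0,0,0,0,0,0]]';  python3 -c "
from h import *
s=status.get_state();print(s['q'],s['qd'],s['joint_efforts'],s['moment'],s['width'])"
```

```text
t: 2.6
eef_pos: [0.4782, -0.3746, 0.0794]
ee_rot: [3.117, -0.001, 1.25]
force: [-0.2, -0.6, 0.3]
width: 0.0369
t: 2.7
eef_pos: [0.4782, -0.3745, 0.0794]
ee_rot: [3.117, -0.001, 1.25]
force: [-0.4, -0.0, -0.0]
width: 0.0294
[-0.3443555   0.367924   -0.3426731  -0.00249622 -0.83604928 -1.54562576] [ 0.00049699  0.00040339 -0.00170347 -0.00100891  0.0001911  -0.00028868] [-1.31193898e-03 -5.33725047e+01  2.36605632e+01  5.61287060e+00
  1.63803692e-03  7.04655577e-04] [ 0.00223168  0.03366264 -0.02550848] 0.029413467919925333
```

```bash
cat > d.py <<'E'
import sys,numpy as np
from scipy.spatial.transform import Rotation as R
from station import status
x,y,z,yaw=map(float,sys.argv[1:5]); s=status.get_state()
G=R.from_euler('xyz',[np.pi,0,np.radians(yaw)]); C=R.from_euler('xyz',s['ee_rot'])
print('delta mm',np.round((np.array([x,y,z])/1e3-s['eef_pos'])*1e3,1),'rot',np.round((G*C.inv()).as_rotvec(),4),'F',np.round(s['force'],1),'w',round(s['width']*1e3,1),'t',s['t'])
E
python3 -m jog '[[-5,3,0,0.004,0.012,0],[-5,3,0,0.004,0.012,0],[0,0,0,0,0,0],[0,0,0,0,0,0]]' 0.6; python3 d.py 468 -368 59 71.5
```

```text
t: 3.1
eef_pos: [0.4669, -0.3678, 0.079]
ee_rot: [-3.137, -0.001, 1.25]
force: [0.4, -0.8, 0.4]
width: 0.0511
delta mm [  1.1  -0.2 -20. ] rot [-0.0028 -0.004  -0.002 ] F [ 0.4 -0.8  0.4] w 51.1 t 3.1
```

```bash
python3 -m jog '[[0,0,-7,0,0,0],[0,0,-7,0,0,0],[0,0,-5,0,0,0],[0,0,0,0,0,0],[0,0,0,0,0,0]]';python3 d.py 468 -368 59 71.5; python3 -m jog '[[0,0,0,0,0,0],[0,0,0,0,0,0],[0,0,0,0,0,0],[0,0,0,0,0,0],[0,0,0,0,0,0],[0,0,0,0,0,0],[0,0,0,0,0,0],[0,0,0,0,0,0]]' 0 55;python3 d.py 468 -368 59 71.5
```

```text
t: 3.6
eef_pos: [0.4666, -0.3677, 0.0575]
ee_rot: [-3.136, -0.001, 1.25]
force: [-0.2, 0.1, 0.5]
width: 0.0527
delta mm [ 1.4 -0.3  1.5] rot [-0.0032 -0.0049 -0.002 ] F [-0.2  0.1  0.5] w 52.7 t 3.6
t: 4.4
eef_pos: [0.467, -0.368, 0.0582]
ee_rot: [-3.137, -0.001, 1.25]
force: [0.3, -0.0, -0.7]
width: 0.0112
delta mm [ 1.  -0.   0.8] rot [-0.0026 -0.0039 -0.002 ] F [ 0.3 -0.  -0.7] w 11.2 t 4.4
```

```bash
python3 - <<'E'
from h import *
np.set_printoptions(precision=3,suppress=True)
print('base',onz('top',484,138,.0),onz('scene',137,250,0.));print('poletop',tri(ray('top',515,85),ray('scene',112,180)));print('head',tri(ray('top',480,122),ray('scene',157,200)))
E
python3 -m jog '[[0,0,8,0,0,0],[0,0,15,0,0,0],[0,0,12,0,0,0],[0,0,0,0,0,0]]';python3 d.py 602.4 -208.4 100 99.8
```

```text
base [ 0.809 -0.341  0.   ] [ 0.827 -0.329  0.   ]
poletop (array([ 0.817, -0.333,  0.206]), np.float64(0.0031088601962409993))
head (array([ 0.766, -0.28 ,  0.157]), np.float64(0.008831219533816827))
t: 4.8
eef_pos: [0.4639, -0.366, 0.0921]
ee_rot: [-3.129, -0.003, 1.248]
force: [1.2, 0.0, -6.6]
width: 0.0117
delta mm [138.5 157.6   7.9] rot [-0.0042 -0.012   0.4935] F [ 1.2  0.  -6.6] w 11.7 t 4.8
```

```bash
python3 -m jog '[[17,20,1,0,0,0.06],[17,20,1,0,0,0.06],[17,20,1,0,0,0.06],[17,20,1,0,0,0.06],[17,20,1,0,0,0.06],[17,20,1,0,0,0.06],[17,20,1,0,0,0.06],[10,10,1,0,0,0.05],[0,0,0,0,0,0],[0,0,0,0,0,0],[0,0,0,0,0,0]]';python3 d.py 602.4 -208.4 85 99.8
```

```text
t: 5.9
eef_pos: [0.5914, -0.2078, 0.0938]
ee_rot: [-3.12, -0.009, 1.731]
force: [-0.3, -1.0, -5.4]
width: 0.0117
delta mm [11.  -0.6 -8.8] rot [-0.0048 -0.0226  0.0103] F [-0.3 -1.  -5.4] w 11.7 t 5.9
```

```bash
python3 -m jog '[[5,0,-5,-0.002,-0.011,0.005],[5,0,-5,-0.002,-0.01,0.005],[0,0,0,0,0,0],[0,0,0,0,0,0],[0,0,0,0,0,0]]';python3 d.py 602.4 -208.4 85 99.8; python3 - <<'E'
from h import *
im=grab('scene','s2');cv2.imwrite('pics/s2c.png',cv2.resize(im[150:320,180:380],(800,680))[:600])
t=grab('top','t2');cv2.imwrite('pics/t2c.png',cv2.resize(t[150:350,260:500],(480,400)))
E
```

```text
t: 6.4
eef_pos: [0.6001, -0.2098, 0.0821]
ee_rot: [-3.14, -0.001, 1.738]
force: [0.5, 0.3, -7.0]
width: 0.0119
delta mm [2.3 1.4 2.9] rot [-0.0008 -0.0017  0.0038] F [ 0.5  0.3 -7. ] w 11.9 t 6.4
```

View pics/s2c.png

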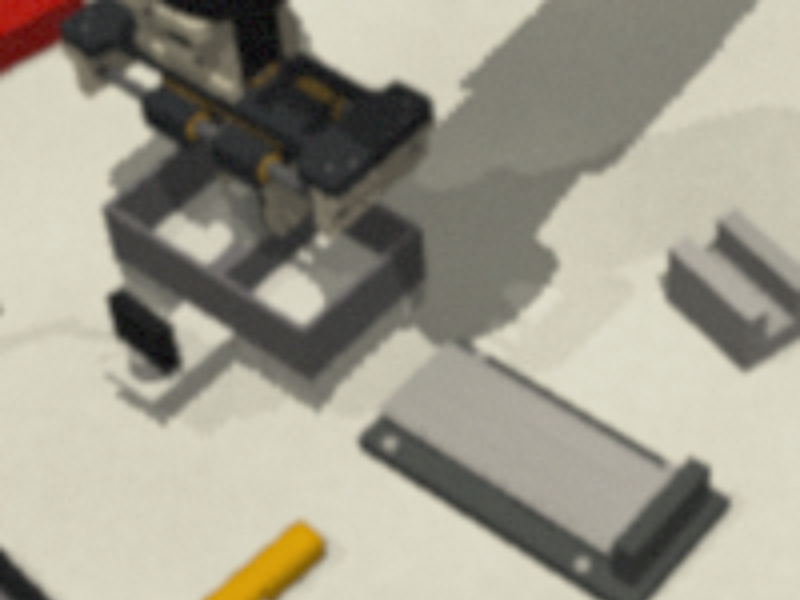

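The scene view (4x, offset 180,150) shows the held tote in front of the rail mouth. The rim corners are at about (105,210), (305,335) and (425,238), and the knob is on the far side. Now I'll measure the tote's lateral offset against the rail in this one view.

```bash
python3 - <<'E'
from h import *
np.set_printoptions(precision=4,suppress=True)
im=cv2.imread('pics/s2.png'); S=lambda x,y:(180+x/4,150+y/4)
ex=np.array([-.1702,.9854]);ey=np.array([-ex[1],ex[0]]);o=np.array([.5853,-.1099])
f=lambda P:((P[:2]-o)@ex*1e3,(P[:2]-o)@ey*1e3)
s=status.get_state();zr=s['eef_pos'][2];print('tcp',f(s['eef_pos']))
def L(n,p,q,z,**k):
    a,b,r=line3('scene',im,S(*p),S(*q),z,**k);d=b-a;print(n,np.round([*f(a),*f(b)],1),'ang',np.degrees(np.arctan2(d[1],d[0])),r); return a,b
A=L('dove +x side',(385,418),(612,548),.026,hw=2)
A2=L('dove -x side',(450,345),(660,465),.026,hw=2)
A3=L('dove mouth',(385,418),(450,345),.026,hw=2)
A4=L('base side',(360,440),(630,600),.012,hw=2)
B=L('rim knobside',(105,210),(305,335),zr,hw=2)
C=L('rim end',(305,335),(425,238),zr,hw=2)
print('rim corner',f(cross2(B,C)),'far corner raw',f(onz('scene',*S(425,238),zr)), f(onz('scene',*S(105,210),zr)),f(onz('scene',*S(305,335),zr)))
k=im[150:320,180:380]
big=cv2.resize(im[185:245,200:295],None,fx=8,fy=8,interpolation=cv2.INTER_CUBIC)
cv2.imwrite('pics/s2z.png',np.clip(big.astype(float)*1.6,0,255))
E
```

```text
tcp (np.float64(-100.89785239217241), np.float64(2.286133037524117))
dove +x side [ 12.8 -33.8 161.7 -33.5] ang 99.92408900856462 0.09672422759158866
dove -x side [  6.8  30.2 148.4  33. ] ang 100.95294693716373 0.043501542441472724
dove mouth [  9.  -34.9   4.   26.2] ang -165.47929310970113 0.02494483607068476
base side [  5.7 -52.1 182.5 -44.7] ang 102.193109068102 0.13290701178529485
rim knobside [-171.9  -48.7  -24.6  -47.5] ang 100.28433577230128 0.5775260802207687
rim end [-27.8 -49.2 -22.9  42. ] ang -173.27707475732112 0.01708667449846707
rim corner (np.float64(-27.685116043907236), np.float64(-47.480378193975895)) far corner raw (np.float64(-18.604661605751353), np.float64(40.486434948276035)) (np.float64(-171.29875572561156), np.float64(-50.17534971263828)) (np.float64(-23.69542567371653), np.float64(-50.52877223192305))[ WARN:0@0.732] global loadsave.cpp:1063 imwrite_ Unsupported depth image for selected encoder is fallbacked to CV_8U.
```

View pics/s2z.png

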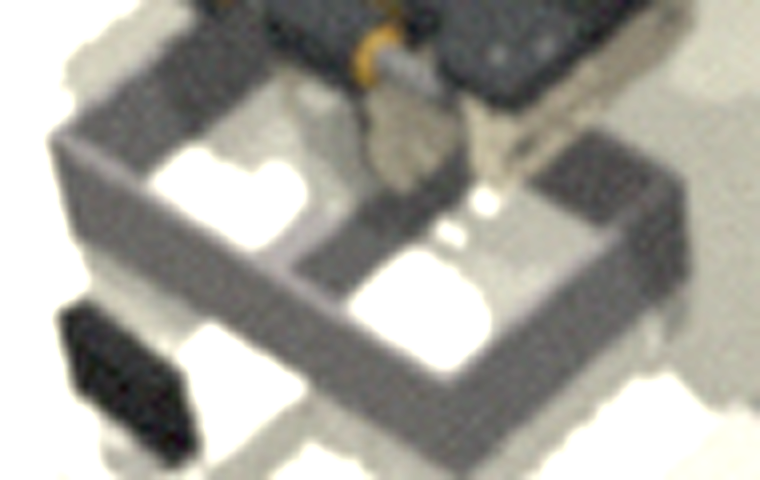

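```bash
python3 - <<'E'
from h import *
np.set_printoptions(precision=1,suppress=True,linewidth=200)
im=cv2.imread('pics/s2.png');g=cv2.cvtColor(im,cv2.COLOR_BGR2GRAY).astype(np.float32)
ex=np.array([-.1702,.9854]);ey=np.array([-ex[1],ex[0]]);o=np.array([.5853,-.1099])
zr=status.get_state()['eef_pos'][2]
def prof(xs,ys,z):
    out=[]
    for y in ys:
        P=[proj('scene',[*(o+ex*x/1e3+ey*y/1e3),z]) for x in xs]; P=np.array(P,np.float32)
        out.append(cv2.remap(g,P[None,:,0],P[None,:,1],cv2.INTER_LINEAR).mean())
    return np.array(out)
ys=np.arange(-56,-36,1.);print('rim side (a)');print(np.c_[ys,prof(np.linspace(-160,-115,40),ys,zr),prof(np.linspace(-80,-40,40),ys,zr)].T)
ys=np.arange(-42,-26,1.);print('dove +x');print(np.c_[ys,prof(np.linspace(20,70,40),ys,.026),prof(np.linspace(90,140,40),ys,.026)].T)
ys=np.arange(24,42,1.);print('dove -x');print(np.c_[ys,prof(np.linspace(20,70,40),ys,.026),prof(np.linspace(90,140,40),ys,.026)].T)
xs=np.arange(-10,16,1.)
print('mouth',np.c_[xs,[prof([x],np.linspace(-24,24,40),.026).mean() for x in xs]].T)
xs=np.arange(-40,-14,1.)
print('rim end',np.c_[xs,[prof([x],np.linspace(-38,-10,30),zr).mean() for x in xs],[prof([x],np.linspace(-10,25,30),zr).mean() for x in xs]].T)
E
```

```text
rim side (a)
[[-56.  -55.  -54.  -53.  -52.  -51.  -50.  -49.  -48.  -47.  -46.  -45.  -44.  -43.  -42.  -41.  -40.  -39.  -38.  -37. ]
 [ 65.   65.   65.9  68.5  72.9  79.2  87.2  96.5 106.7 116.8 125.6 132.5 137.7 140.9 142.6 143.6 144.1 144.4 144.9 145.3]
 [ 66.   66.1  66.8  69.   73.6  81.   90.8 102.1 114.2 126.4 137.7 147.5 155.2 160.  162.2 163.3 164.  164.5 164.6 164.8]]
dove +x
[[-42.  -41.  -40.  -39.  -38.  -37.  -36.  -35.  -34.  -33.  -32.  -31.  -30.  -29.  -28.  -27. ]
 [ 85.2  83.   80.3  77.8  77.   79.4  87.  100.  116.3 132.  144.6 153.  158.1 161.  162.7 163.9]
 [ 80.8  80.4  79.4  77.4  75.5  76.5  83.1  96.2 113.3 130.6 144.5 153.8 159.1 161.4 162.4 163.1]]
dove -xTraceback (most recent call last):
  File "<stdin>", line 14, in <module>
  File "<stdin>", line 9, in prof
  File "h.py", line 13, in proj
    c=eyes.calibration(cam); K=np.array(c['camera_matrix'],float); T=np.array(c['cam_to_world'],float)
ValueError: time passes only in moves, steps and waits
```

```bash
python3 - <<'E'
s=open('h.py').read().replace("from station import status, eyes\n","from station import status, eyes as _e\nclass eyes:\n    grab_frame=staticmethod(_e.grab_frame); _c={}\n    @staticmethod\n    def calibration(n):\n        if n not in eyes._c: eyes._c[n]=_e.calibration(n)\n        return eyes._c[n]\n")
open('h.py','w').write(s)
E
cat > f.py <<'E'
# pose in rail frame: s along rail from mouth, lateral, z, tilt
from h import *; from scipy.spatial.transform import Rotation as R
s=status.get_state();ex=np.array([-.1702,.9854]);ey=np.array([-ex[1],ex[0]]);p=s['eef_pos'];d=p[:2]-np.array([.5853,-.1099])
C=R.from_euler('xyz',s['ee_rot']);G=R.from_euler('xyz',[np.pi,0,1.7395])
F=s['force'];print('s %.1f lat %.1f z %.1f'%(d@ex*1e3,d@ey*1e3,p[2]*1e3),'rot fix',np.round((G*C.inv()).as_rotvec(),4),'F s,lat,z',np.round([F[:2]@ex,F[:2]@ey,F[2]],1),'M',np.round(s['moment'],2),'w',round(s['width']*1e3,1),'t',round(s['t'],1))
E
python3 -m jog '[[-0.5,0,-4,0,0,0],[0,0,-4,0,0,0],[0,0,0,0,0,0],[0,0,0,0,0,0]]'; python3 f.py
```

```text
t: 6.9
eef_pos: [0.5997, -0.2097, 0.0738]
ee_rot: [-3.141, -0.001, 1.738]
force: [0.6, 0.4, -6.6]
width: 0.0114
s -100.8 lat 2.8 z 73.8 rot fix [-0.0007 -0.001   0.0013] F s,lat,z [ 0.2 -0.7 -6.6] M [ 0.01  0.03 -0.04] w 11.4 t 6.9
```

```bash
python3 -m jog '[[-0.85,4.93,0,0,0,0],[-0.85,4.93,0,0,0,0],[-0.85,4.93,0,0,0,0],[-0.85,4.93,0,0,0,0],[-0.85,4.93,0,0,0,0],[0,0,0,0,0,0]]'; python3 f.py;python3 -m jog '[[-0.5,2.95,0,0,0,0],[-0.5,2.95,0,0,0,0],[-0.5,2.95,0,0,0,0]]'; python3 f.py
```

```text
t: 7.5
eef_pos: [0.5952, -0.1823, 0.0741]
ee_rot: [-3.141, -0.001, 1.739]
force: [0.3, 0.0, -6.4]
width: 0.0118
s -73.1 lat 2.5 z 74.1 rot fix [-0.0009 -0.0005  0.0009] F s,lat,z [-0.  -0.3 -6.4] M [-0.05  0.03  0.01] w 11.8 t 7.5
t: 7.8
eef_pos: [0.5938, -0.173, 0.0743]
ee_rot: [3.142, -0.001, 1.739]
force: [0.2, -0.4, -6.3]
width: 0.0116
s -63.6 lat 2.3 z 74.3 rot fix [-0.0007 -0.0001  0.0009] F s,lat,z [-0.4 -0.1 -6.3] M [-0.03  0.07 -0.03] w 11.6 t 7.8
```

```bash
python3 -m jog '[[-1.1,2.95,-0.4,0,0,0],[-0.5,2.95,0,0,0,0],[-0.5,2.95,0,0,0,0],[-0.5,2.95,0,0,0,0],[0,0,0,0,0,0]]'; python3 f.py;python3 -m jog '[[-0.85,4.93,0,0,0,0],[-0.85,4.93,0,0,0,0],[-0.85,4.93,0,0,0,0],[-0.85,4.93,0,0,0,0],[0,0,0,0,0,0]]'; python3 f.py
```

```text
t: 8.3
eef_pos: [0.5909, -0.1599, 0.0739]
ee_rot: [-3.142, -0.001, 1.739]
force: [0.2, 0.5, -6.2]
width: 0.011
s -50.2 lat 3.0 z 73.9 rot fix [-0.0008 -0.0001  0.0008] F s,lat,z [ 0.5 -0.3 -6.2] M [-0.05  0.07  0.02] w 11.0 t 8.3
t: 8.8
eef_pos: [0.5872, -0.1384, 0.0739]
ee_rot: [3.141, -0.001, 1.739]
force: [-0.3, 0.1, -6.0]
width: 0.0116
s -28.4 lat 3.0 z 73.9 rot fix [-0.0008 -0.      0.0009] F s,lat,z [ 0.1  0.3 -6. ] M [-0.04  0.05  0.03] w 11.6 t 8.8
```

Sliding on with no contact force. Carrying on.

```bash
python3 -m jog '[[-0.85,4.93,0,0,0,0],[-0.85,4.93,0,0,0,0],[-0.85,4.93,0,0,0,0],[-0.85,4.93,0,0,0,0],[-0.85,4.93,0,0,0,0],[-0.85,4.93,0,0,0,0],[-0.85,4.93,0,0,0,0],[-0.85,4.93,0,0,0,0],[0,0,0,0,0,0]]'; python3 f.py;python3 -m jog '[[-0.85,4.93,0,0,0,0],[-0.85,4.93,0,0,0,0],[-0.85,4.93,0,0,0,0],[-0.85,4.93,0,0,0,0],[-0.85,4.93,0,0,0,0],[-0.85,4.93,0,0,0,0],[-0.85,4.93,0,0,0,0],[0,0,0,0,0,0]]'; python3 f.py
```

```text
t: 9.7
eef_pos: [0.58, -0.0952, 0.0741]
ee_rot: [3.141, -0.001, 1.739]
force: [0.0, 0.5, -6.4]
width: 0.0121
s 15.4 lat 2.7 z 74.1 rot fix [-0.0009  0.0007  0.0006] F s,lat,z [ 0.5 -0.1 -6.4] M [ 0.   -0.01 -0.01] w 12.1 t 9.7
t: 10.5
eef_pos: [0.5739, -0.0575, 0.0743]
ee_rot: [3.14, -0.001, 1.739]
force: [0.5, 0.6, -6.7]
width: 0.012
s 53.5 lat 2.3 z 74.3 rot fix [-0.0009  0.0014  0.0004] F s,lat,z [ 0.5 -0.6 -6.7] M [ 0.05 -0.01 -0.02] w 12.0 t 10.5
```

```bash
python3 -m jog '[[-1.4,4.93,-0.5,0,0,0],[-0.85,4.93,0,0,0,0],[-0.85,4.93,0,0,0,0],[-0.85,4.93,0,0,0,0],[0,0,0,0,0,0]]'; python3 f.py;python3 -m jog '[[-0.5,2.5,-0.5,0,0,0],[-0.4,2.5,0,0,0,0],[-0.4,2.5,0,0,0,0],[0,0,0,0,0,0]]'; python3 f.py
```

```text
t: 11.0
eef_pos: [0.5699, -0.0361, 0.0739]
ee_rot: [3.139, -0.001, 1.739]
force: [0.7, 1.5, -6.7]
width: 0.0114
s 75.3 lat 2.6 z 73.9 rot fix [-0.0009  0.0021  0.0004] F s,lat,z [ 1.3 -1.  -6.7] M [ 0.11 -0.15  0.01] w 11.4 t 11.0
t: 11.4
eef_pos: [0.5683, -0.028, 0.0733]
ee_rot: [3.14, -0.001, 1.739]
force: [0.2, 0.6, -7.1]
width: 0.0116
s 83.6 lat 2.8 z 73.3 rot fix [-0.0008  0.0016  0.0003] F s,lat,z [ 0.6 -0.3 -7.1] M [ 0.06 -0.11  0.03] w 11.6 t 11.4
```

```bash
python3 -m jog '[[-0.4,2.5,-0.3,0,0,0],[-0.4,2.5,0,0,0,0],[-0.4,2.5,0,0,0,0]]'; python3 f.py
```

```text
t: 11.7
eef_pos: [0.5674, -0.0216, 0.0735]
ee_rot: [3.14, 0.002, 1.74]
force: [5.0, -18.1, -5.0]
width: 0.0122
s 90.0 lat 2.7 z 73.5 rot fix [ 0.0016  0.0017 -0.0004] F s,lat,z [-18.7  -1.8  -5. ] M [-7.51 -1.78  0.15] w 12.2 t 11.7
```

```bash
python3 -m jog '[[0,0.6,-0.3,0,0,0],[0,0,0,0,0,0]]'; python3 f.py; python3 -m jog '[[0,0,-0.6,0,0,0],[0,0,-0.5,0,0,0],[0,0,0,0,0,0]]'; python3 f.py
```

```text
t: 11.9
eef_pos: [0.5674, -0.0222, 0.0733]
ee_rot: [3.141, 0.004, 1.74]
force: [0.6, 0.8, -6.6]
width: 0.0119
s 89.4 lat 2.7 z 73.3 rot fix [ 0.0036  0.0015 -0.0008] F s,lat,z [ 0.7 -0.7 -6.6] M [ 0.23 -0.1   0.02] w 11.9 t 11.9
t: 12.2
eef_pos: [0.5674, -0.0222, 0.0729]
ee_rot: [3.14, 0.004, 1.74]
force: [-0.8, -0.6, -5.5]
width: 0.0114
s 89.5 lat 2.7 z 72.9 rot fix [ 0.0036  0.0018 -0.0008] F s,lat,z [-0.4  0.9 -5.5] M [-0.11  0.22  0.01] w 11.4 t 12.2
```

```bash
python3 -m jog '[[0,0,-0.7,0,0,0],[0,0,-0.5,0,0,0],[-0.2,1.2,0,0,0,0],[-0.2,1.2,0,0,0,0]]'; python3 f.py; python3 -m jog '[[0,0,0,0,0,0],[0,0,0,0,0,0],[0,0,0,0,0,0]]' 0.5;python3 f.py
```

```text
t: 12.6
eef_pos: [0.5675, -0.0217, 0.0732]
ee_rot: [3.14, 0.007, 1.742]
force: [2.2, -10.2, -3.6]
width: 0.0119
s 89.9 lat 2.5 z 73.2 rot fix [ 0.0065  0.0029 -0.0021] F s,lat,z [-10.4  -0.5  -3.6] M [-3.99 -0.71  0.12] w 11.9 t 12.6
t: 12.9
eef_pos: [0.5694, -0.0213, 0.0741]
ee_rot: [3.136, 0.007, 1.742]
force: [-0.5, 1.0, 0.6]
width: 0.0305
s 90.0 lat 0.5 z 74.1 rot fix [ 0.0059  0.0067 -0.0024] F s,lat,z [1.  0.3 0.6] M [ 0.02  0.03 -0.03] w 30.5 t 12.9
```

```bash
python3 -m jog '[[0,0,20,0,0,0],[0,0,40,0,0,0],[0,-20,40,0,0,0],[-10,-40,30,0,0,0],[-10,-48,0,0,0,0],[-10,-48,0,0,0,0],[-10,-48,0,0,0,0],[-10,-48,0,0,0,0],[0,0,0,0,0,0],[0,0,0,0,0,0]]' 0.4; python3 - <<'E'
from h import *
t=grab('top','t3');s=grab('scene','s3')
a=cv2.resize(t[190:290,270:400],(520,400),interpolation=cv2.INTER_CUBIC); cv2.imwrite('pics/t3c.png',a)
b=cv2.resize(s[200:330,240:400],(480,390),interpolation=cv2.INTER_CUBIC)
c=np.zeros((400,800,3),np.uint8); c[:,:416]=cv2.resize(a,(416,320)).repeat(1,0) if 0 else cv2.copyMakeBorder(cv2.resize(a,(416,320)),0,80,0,0,0)
c[:312,416:]=cv2.resize(b,(384,312)); cv2.imwrite('pics/c4.png',c)
E
```

```text
t: 13.9
eef_pos: [0.5212, -0.2788, 0.2132]
ee_rot: [3.123, 0.011, 1.748]
force: [-0.1, 0.2, -0.1]
width: 0.0353
```

View pics/c4.png

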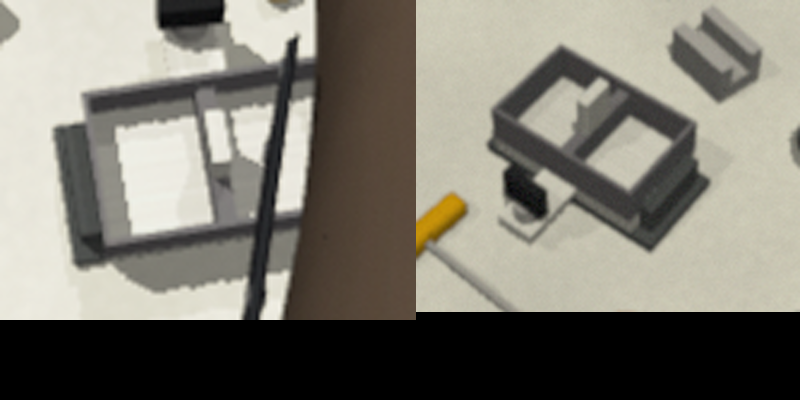

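The tote is seated against the stop with the knob on the far side, and its wing lies roughly along the rail. Now I'll locate the wing top.

```bash
python3 - <<'E'
from h import *
np.set_printoptions(precision=4,suppress=True)
out=[]
for n,cam,(x0,x1,y0,y1) in(('t3','top',(310,350,165,203)),('s3','scene',(262,305,255,300))):
    im=cv2.imread(f'pics/{n}.png'); k=im[y0:y1,x0:x1]; out.append(cv2.resize(k,(400,380),interpolation=cv2.INTER_CUBIC).astype(float)*1.7)
cv2.imwrite('pics/c5.png',np.clip(np.hstack(out),0,255).astype(np.uint8))
o=np.array([.5674,-.0222]);ex=np.array([-.1702,.9854]);ey=np.array([-ex[1],ex[0]])
for lat in(0,-2.7): 
    k=o+ey*lat/1e3-.092*ey; print('expected knob',lat,k,[ (np.round((proj('top',[*(k+ex*a+ey*b),.078])-[310,165])*10),np.round((proj('scene',[*(k+ex*a+ey*b),.078])-[262,255])*[400/43,380/45])) for a in(-.021,.021) for b in(-.006,.006)])
E
```

```text
expected knob 0 [ 0.6581 -0.0065] [(array([296., 217.]), array([130., 130.])), (array([306., 275.]), array([166.,  97.])), (array([ 83., 250.]), array([282., 219.])), (array([ 93., 308.]), array([318., 186.]))]
expected knob -2.7 [ 0.6607 -0.0061] [(array([293., 204.]), array([121., 137.])), (array([304., 262.]), array([158., 105.])), (array([ 81., 237.]), array([274., 227.])), (array([ 91., 295.]), array([310., 193.]))]
```

View pics/c5.png

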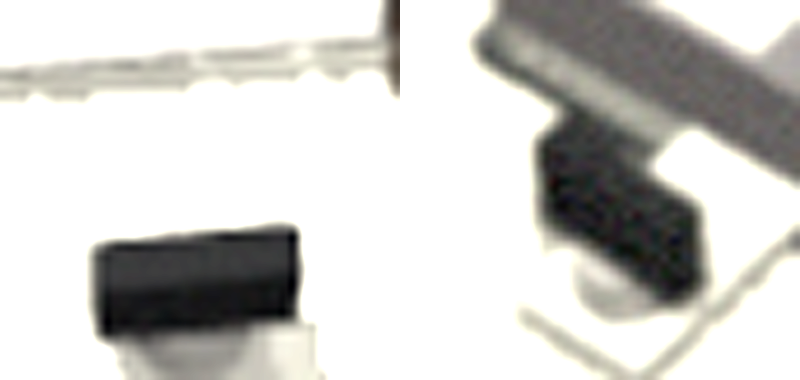

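The wing top is centred where expected, with knob axis at about (0.658,−0.0065) m, and it is turned about 4° clockwise. A single clockwise sweep fits within the last joint's range if I start at yaw 186°.

```bash
python3 -m jog '[[0,26,0,0,0,0.13],[0,26,0,0,0,0.13],[0,26,0,0,0,0.13],[10,26,0,0,0,0.13],[15,26,0,0,0,0.13],[15,26,0,0,0,0.13],[15,26,0,0,0,0.13],[15,26,0,0,0,0.13],[15,26,0,0,0,0.13],[15,20,0,0,0,0.13],[15,0,0,0,0,0.13],[15,0,0,0,0,0.05]]' 0.4; python3 -m jog '[[0,0,0,0,0,0],[0,0,0,0,0,0]]';python3 d.py 658 -6.5 110 186
```

```text
t: 15.2
eef_pos: [0.6558, 0.009, 0.2152]
ee_rot: [3.119, 0.014, -2.964]
force: [0.8, 0.2, 0.1]
width: 0.035
t: 15.4
eef_pos: [0.6565, 0.0131, 0.2142]
ee_rot: [3.119, 0.013, -2.96]
force: [-0.2, -0.5, 0.4]
width: 0.0353
delta mm [   1.5  -19.6 -104.2] rot [-0.0244  0.0101 -0.0774] F [-0.2 -0.5  0.4] w 35.3 t 15.4
```

```bash
python3 -m jog '[[1,-8,-25,-0.012,0.005,-0.035],[0,-8,-35,-0.012,0.005,-0.035],[0,-3,-30,0,0,0],[0,0,-10,0,0,0],[0,0,0,0,0,0],[0,0,0,0,0,0]]' 0.4;python3 d.py 658 -6.5 48 186
```

```text
t: 16.0
eef_pos: [0.6555, -0.0028, 0.1157]
ee_rot: [3.141, 0.005, -3.034]
force: [-0.2, 0.3, 1.1]
width: 0.035
delta mm [  2.5  -3.7 -67.7] rot [-0.0007  0.0052 -0.003 ] F [-0.2  0.3  1.1] w 35.0 t 16.0
```

```bash
python3 -m jog '[[2,-3,-12,0,0.005,0],[0,0,-12,0,0,0],[0,0,-10,0,0,0],[0,0,0,0,0,0],[0,0,0,0,0,0]]' 0.4;python3 d.py 658 -6.5 48 186
```

```text
t: 16.5
eef_pos: [0.6597, -0.0053, 0.0828]
ee_rot: [3.14, 0.006, -3.034]
force: [-0.0, 0.5, -0.0]
width: 0.0353
delta mm [ -1.7  -1.2 -34.8] rot [-0.0019  0.0058 -0.0032] F [-0.   0.5 -0. ] w 35.3 t 16.5
```

```bash
python3 -m jog '[[-2,-1,-10,0,0.005,0],[0,0,-10,0,0,0],[0,0,-8,0,0,0],[0,0,-4,0,0,0],[0,0,0,0,0,0],[0,0,0,0,0,0]]' 0.4;python3 d.py 658 -6.5 48 186; python3 -c "
from h import *
im=grab('scene','s4');cv2.imwrite('pics/s4c.png',cv2.resize(im[200:330,220:400],(720,520)))"
```

```text
t: 17.1
eef_pos: [0.6574, -0.0064, 0.0478]
ee_rot: [3.14, 0.0, -3.034]
force: [-0.2, -0.7, 0.6]
width: 0.0351
delta mm [ 0.6 -0.1  0.2] rot [-0.0017 -0.0001 -0.0031] F [-0.2 -0.7  0.6] w 35.1 t 17.1
```

View pics/s4c.png

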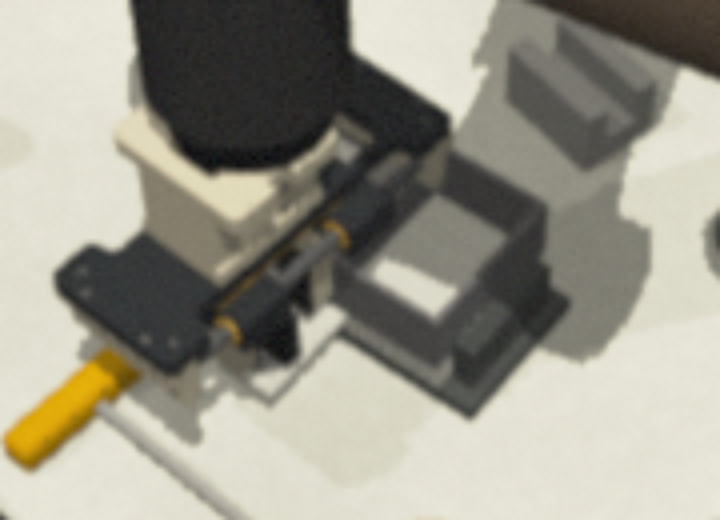

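The fingers straddle the black wing with no contact. I'll close and start turning.

```bash
python3 -m jog '[[0,0,0,0,0,0],[0,0,0,0,0,0],[0,0,0,0,0,0],[0,0,0,0,0,0],[0,0,0,0,0,0]]' 0 30;python3 d.py 658 -6.5 48 186;python3 -m jog '[[0,0,0,0,0,-0.08],[0,0,0,0,0,-0.1],[0,0,0,0,0,-0.1],[0,0,0,0,0,-0.1],[0,0,0,0,0,0]]'; python3 d.py 658 -6.5 48 164
```

```text
t: 17.65
eef_pos: [0.662, -0.0057, 0.0498]
ee_rot: [3.139, 0.009, -3.033]
force: [-1.9, 0.4, -0.0]
width: 0.0119
delta mm [-4.  -0.8 -1.8] rot [-0.0031  0.009  -0.0043] F [-1.9  0.4 -0. ] w 11.9 t 17.65
t: 18.15
eef_pos: [0.6619, -0.0057, 0.0498]
ee_rot: [3.139, 0.009, 2.857]
force: [1.5, -1.3, -2.6]
width: 0.0121
delta mm [-3.9 -0.8 -1.8] rot [0.0003 0.0095 0.0057] F [ 1.5 -1.3 -2.6] w 12.1 t 18.15
```

```bash
python3 -m jog '[[0,0,0,0,0,-0.12],[0,0,0,0,0,-0.12],[0,0,0,0,0,-0.12],[0,0,0,0,0,-0.12],[0,0,0,0,0,-0.12],[0,0,0,0,0,-0.12],[0,0,0,0,0,-0.12],[0,0,0,0,0,0]]'; python3 d.py 662 -5.7 49.8 120;  python3 -c "
from h import *
s=status.get_state();print(s['q'][5],s['moment'])"
```

```text
t: 18.95
eef_pos: [0.662, -0.0056, 0.0498]
ee_rot: [3.138, 0.009, 2.009]
force: [1.5, -0.7, -2.1]
width: 0.012
delta mm [ 0.  -0.1 -0. ] rot [0.0064 0.0073 0.0852] F [ 1.5 -0.7 -2.1] w 12.0 t 18.95
-1.4302879578690038 [ 0.11100506 -0.43171408 -0.04949569]
```

```bash
python3 -m jog '[[0,0,0,0,0,-0.12],[0,0,0,0,0,-0.12],[0,0,0,0,0,-0.12],[0,0,0,0,0,-0.12],[0,0,0,0,0,-0.12],[0,0,0,0,0,-0.12],[0,0,0,0,0,-0.12],[0,0,0,0,0,-0.12],[0,0,0,0,0,-0.12],[0,0,0,0,0,0]]'; python3 d.py 662 -5.7 49.8 40;  python3 -c "
from h import *
s=status.get_state();print(s['q'],s['moment'])"
```

```text
t: 19.95
eef_pos: [0.6621, -0.0056, 0.0492]
ee_rot: [3.138, 0.007, 0.946]
force: [1.2, -0.6, -1.7]
width: 0.0118
delta mm [-0.1 -0.1  0.6] rot [ 0.0082 -0.0022 -0.2481] F [ 1.2 -0.6 -1.7] w 11.8 t 19.95
[ 0.2899786   0.48947051 -0.22569219  0.01019284 -0.85917435 -2.49198192] [ 0.10683399 -0.49614729 -0.04657067]
```

```bash
python3 -m jog '[[0,0,0,0,0,-0.07],[0,0,0,0,0,-0.07],[0,0,0,0,0,-0.05]]'; python3 -c "
from h import *
s=status.get_state();print(s['q'][5],s['moment'],s['ee_rot'])"; python3 -m jog '[[0,0,0,0,0,-0.04],[0,0,0,0,0,-0.04]]'; python3 -c "
from h import *
s=status.get_state();print(s['q'][5],s['moment'],s['ee_rot'],s['force'])"
```

```text
t: 20.25
eef_pos: [0.6621, -0.0057, 0.0492]
ee_rot: [3.138, 0.007, 0.774]
force: [1.0, -0.8, -2.6]
width: 0.0115
-2.662753610554029 [-0.04495211 -0.61568696  0.08362371] [3.1376865  0.00711022 0.77401184]
t: 20.45
eef_pos: [0.6621, -0.0057, 0.0492]
ee_rot: [3.138, 0.007, 0.707]
force: [1.4, -1.6, -2.2]
width: 0.012
-2.729559487592784 [-0.25275552 -0.60512666  0.18387809] [3.13775319 0.00686389 0.70652432] [ 1.44339925 -1.63437548 -2.18565803]
```

```bash
python3 -m jog '[[0,0,0,0,0,-0.05],[0,0,0,0,0,-0.04],[0,0,0,0,0,0]]'; python3 -c "
from h import *
s=status.get_state();print(s['q'][5],s['moment'],s['ee_rot'],s['force'])"; python3 -m jog '[[0,0,0,0,0,-0.05],[0,0,0,0,0,0]]'; python3 -c "
from h import *
s=status.get_state();print(s['q'][5],s['moment'],s['ee_rot'],s['force'])"
```

```text
t: 20.75
eef_pos: [0.662, -0.0058, 0.0493]
ee_rot: [3.137, 0.008, 0.638]
force: [1.7, 0.2, -1.7]
width: 0.0126
-2.7979977136744676 [-0.09984085 -0.56236923  0.6905017 ] [3.13729164 0.00752408 0.63841359] [ 1.66981702  0.22368575 -1.73785315]
t: 20.95
eef_pos: [0.662, -0.0058, 0.0493]
ee_rot: [3.137, 0.008, 0.601]
force: [0.9, -0.7, -2.3]
width: 0.013
-2.835304085981231 [-0.19123113 -0.56131218  0.71981409] [3.13701317 0.0078829  0.60137901] [ 0.85442545 -0.71076467 -2.32047665]
```

The moment about z levels off at 0.7 N m and the pads start to yaw on the wing, so the knob is at its stop. I'll release and lift.

```bash
python3 -m jog '[[0,0,0,0,0,0],[0,0,0,0,0,0],[0,0,0,0,0,0]]' 0.4; python3 d.py 662 -5.7 150 90; python3 -m jog '[[0,0,8,0,0,0],[0,0,20,0,0,0],[0,0,40,0,0,0],[0,0,40,0,0,0],[-20,40,30,0,0,0.14],[-20,40,30,0,0,0.14],[-30,40,0,0,0,0.14],[-30,40,0,0,0,0.14],[-20,30,0,0,0,0.14],[0,0,0,0,0,0],[0,0,0,0,0,0]]' 0.45;  python3 - <<'E'
from h import *
t=grab('top','t5');s=grab('scene','s5')
c=np.zeros((580,800,3),np.uint8)
c[:240,:400]=cv2.resize(t[170:290,250:450],(400,240),interpolation=cv2.INTER_CUBIC)
c[:240,400:]=cv2.resize(s[200:320,220:420],(400,240),interpolation=cv2.INTER_CUBIC)
c[240:580,:400]=cv2.resize(t[215:355,80:245],(400,340),interpolation=cv2.INTER_CUBIC)
c[240:580,400:]=cv2.resize(s[280:420,380:545],(400,340),interpolation=cv2.INTER_CUBIC)
cv2.imwrite('pics/c6.png',c)
E
```

```text
t: 21.25
eef_pos: [0.6615, -0.0058, 0.0496]
ee_rot: [3.138, 0.008, 0.609]
force: [-0.6, -0.1, -0.0]
width: 0.0309
delta mm [5.000e-01 1.000e-01 1.004e+02] rot [ 9.600e-03 -3.000e-04  9.613e-01] F [-0.6 -0.1 -0. ] w 30.9 t 21.25
t: 22.35
eef_pos: [0.5387, 0.1828, 0.2269]
ee_rot: [3.131, 0.005, 1.341]
force: [-0.4, 0.0, -0.4]
width: 0.0395
```

View pics/c6.png

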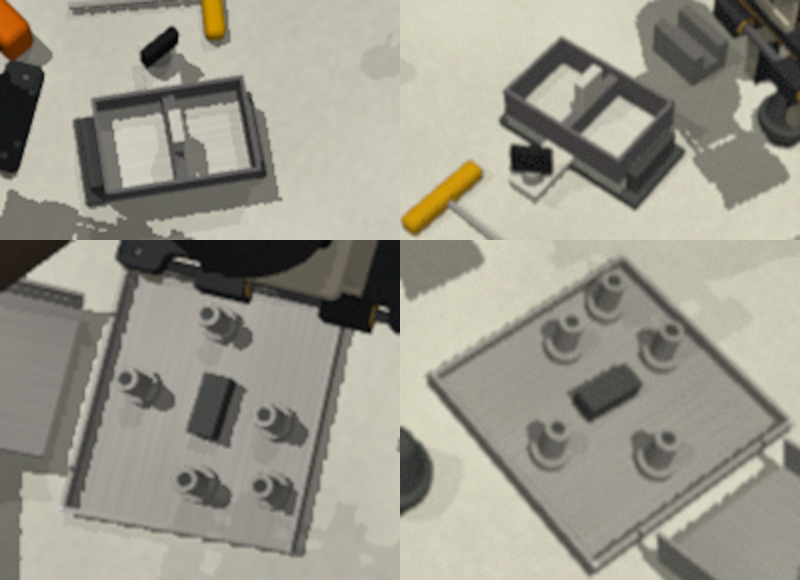

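The tote is home. The wing rises about 38° in the top view, where 2.6 rad clockwise should give about 40°, so it is tight. All five bushings are upright and undisturbed. Next, a bore detector for the bushings and a check of the tote position.

```bash
cat > b.py <<'E'
from h import *; import sys
def bores(im):
    x0,y0,x1,y1=95,205,245,360; g=cv2.cvtColor(im,cv2.COLOR_BGR2GRAY)[y0:y1,x0:x1]
    g=cv2.resize(g,None,fx=6,fy=6,interpolation=cv2.INTER_CUBIC)
    p=cv2.SimpleBlobDetector_Params(); p.filterByColor=True;p.blobColor=0;p.filterByArea=True;p.minArea=150;p.maxArea=1500
    p.filterByCircularity=True;p.minCircularity=.7;p.filterByConvexity=False;p.filterByInertia=True;p.minInertiaRatio=.4;p.thresholdStep=5;p.minThreshold=30;p.maxThreshold=200;p.minRepeatability=2;p.minDistBetweenBlobs=15
    return [(x0+(k.pt[0]+.5)/6-.5,y0+(k.pt[1]+.5)/6-.5,k.size) for k in cv2.SimpleBlobDetector_create(p).detect(g)]
if __name__=='__main__':
    im=grab('top',sys.argv[1]) if not sys.argv[1].endswith('.png') else cv2.imread(sys.argv[1])
    for u,v,s in bores(im): print(np.round([u,v,s],1),np.round(onz('top',u,v,.048)[:2]*1e3,1))
E
python3 b.py pics/top0.png; echo; python3 b.py pics/t5.png; python3 - <<'E'
from h import *
im=cv2.imread('pics/t5.png');np.set_printoptions(precision=4,suppress=True)
T=lambda x,y:(250+x/2,170+y/2)
c=[T(92,98),T(241,78),T(263,176),T(106,203)];L=[line3('top',im,c[i],c[(i+1)%4],.072,hw=2) for i in range(4)]
C=np.array([cross2(L[i-1],L[i]) for i in range(4)]);print(C,C.mean(0),[np.linalg.norm(C[i]-C[i-1]) for i in range(4)],np.mean([onz('top',*k,.072) for k in c],0))
print('expected center from tcp',(.5674,-.0222))
from station import status;print(status.get_state()['q'])
E
```

```text
[186.8 315.8  33.2] [417.4 261.4]
[155.6 313.1  33.9] [422.  320.7]
[188.4 286.5  32.4] [473.2 262.1]
[131.2 271.6  32.2] [501.1 374.2]
[164.9 244.8  31.1] [554.5 313.5]

[186.8 315.8  32.6] [417.4 261.4]
[155.6 313.1  34.3] [422.  320.7]
[188.4 286.5  32.6] [473.3 262.1]
[131.2 271.6  32.1] [501.1 374.2]
[164.9 244.8  32.4] [554.5 313.5]
[[ 0.603   0.0591]
 [ 0.6273 -0.0864]
 [ 0.5269 -0.1021]
 [ 0.502   0.0427]] [ 0.5648 -0.0217] [np.float64(0.10228850079216957), np.float64(0.14742584229144176), np.float64(0.10160908532736364), np.float64(0.14694650151794436)] [ 0.5639 -0.0232  0.072 ]
expected center from tcp (0.5674, -0.0222)
[ 0.6772  0.1816 -0.2365  0.0128 -1.1502 -2.4855]
```

```bash
python3 -m jog '[[-3,16,-6,0,0,0.145],[-3,16,-6,0,0,0.145],[-3,16,-6,0,0,0.145],[-3,16,-6,0,0,0.145],[-3,16,-6,0,0,0.145],[-3,16,-6,0,0,0.145],[-3,16,-6,0,0,0.145],[-3,16,-6,0,0,0.145],[-3,16,-6,0,0,0.145],[-3,16,-6,0,0,0.145],[-3,16,-6,0,0,0.145],[0,0,0,0,0,0.145]]' 0.41 40; python3 -m jog '[[0,0,0,0,0,0.1],[0,0,0,0,0,0.05],[0,0,0,0,0,0]]'; python3 d.py 501 374 100 189.8
```

```text
t: 23.65
eef_pos: [0.5156, 0.35, 0.1544]
ee_rot: [3.138, 0.004, 3.111]
force: [-0.2, -0.4, -0.8]
width: 0.0358
t: 23.95
eef_pos: [0.5183, 0.3471, 0.1524]
ee_rot: [3.14, 0.001, -3.018]
force: [-0.3, -0.2, -0.2]
width: 0.0356
delta mm [-17.3  26.9 -52.4] rot [-0.0014  0.0012  0.0478] F [-0.3 -0.2 -0.2] w 35.6 t 23.95
```

```bash
python3 -m jog '[[-6,9,-14,0,0,0.024],[-6,9,-14,0,0,0.024],[-5,9,-12,0,0,0],[0,0,-10,0,0,0],[0,0,0,0,0,0],[0,0,0,0,0,0]]'; python3 d.py 501 374 60 189.8
```

```text
t: 24.55
eef_pos: [0.5002, 0.3742, 0.0956]
ee_rot: [-3.14, -0.002, -2.975]
force: [-0.6, -0.4, 0.3]
width: 0.036
delta mm [  0.8  -0.2 -35.6] rot [ 0.0018 -0.0013  0.0045] F [-0.6 -0.4  0.3] w 36.0 t 24.55
```

```bash
python3 -m jog '[[1,0,-14,0,0,0],[0,0,-16,0,0,0],[0,0,-16,0,0,0],[0,0,0,0,0,0]]'; python3 d.py 501 374 22 189.8; python3 -m jog '[[0,0,-10,0,0,0],[0,0,-7,0,0,0],[0,0,-3,0,0,0],[0,0,0,0,0,0],[0,0,0,0,0,0]]'; python3 d.py 501 374 22 189.8
```

```text
t: 24.95
eef_pos: [0.5021, 0.3744, 0.0479]
ee_rot: [3.141, 0.001, -2.976]
force: [-0.2, 0.2, 0.2]
width: 0.0361
delta mm [ -1.1  -0.4 -25.9] rot [-0.0007  0.0006  0.0055] F [-0.2  0.2  0.2] w 36.1 t 24.95
t: 25.45
eef_pos: [0.5032, 0.3749, 0.0275]
ee_rot: [3.14, 0.003, -2.976]
force: [-0.5, -0.6, 0.5]
width: 0.0362
delta mm [-2.2 -0.9 -5.5] rot [-0.0022  0.0022  0.0058] F [-0.5 -0.6  0.5] w 36.2 t 25.45
```

```bash
python3 -m jog '[[-1,-1,-4,0,0,0],[0,0,-2,0,0,0],[0,0,0,0,0,0]]'; python3 d.py 501 374 22 189.8;python3 -m jog '[[0,0,0,0,0,0],[0,0,0,0,0,0],[0,0,0,0,0,0],[0,0,0,0,0,0],[0,0,0,0,0,0]]' 0 40; python3 -m jog '[[0,0,10,0,0,0],[0,0,25,0,0,0],[0,0,40,0,0,0],[0,0,40,0,0,0],[0,0,10,0,0,0],[0,0,0,0,0,0]]'; python3 d.py 560 17 160 189.8
```

```text
t: 25.75
eef_pos: [0.5025, 0.3743, 0.022]
ee_rot: [3.139, 0.004, -2.976]
force: [0.1, -0.2, -0.4]
width: 0.0361
delta mm [-1.5 -0.3 -0. ] rot [-0.0035  0.0033  0.0057] F [ 0.1 -0.2 -0.4] w 36.1 t 25.75
t: 26.25
eef_pos: [0.5026, 0.3745, 0.0223]
ee_rot: [3.138, 0.004, -2.976]
force: [0.0, -0.4, -0.2]
width: 0.0189
t: 26.85
eef_pos: [0.5009, 0.3723, 0.1529]
ee_rot: [3.141, 0.001, -2.977]
force: [1.1, 0.6, -2.9]
width: 0.0192
delta mm [  59.1 -355.3    7.1] rot [-0.0008  0.0011  0.0061] F [ 1.1  0.6 -2.9] w 19.2 t 26.85
```

Bushing b is held (19 mm). Carrying it to the +x bin.

```bash
python3 -m jog '[[6,-36,0,0,0,0],[6,-36,0,0,0,0],[6,-36,0,0,0,0],[6,-36,0,0,0,0],[6,-36,0,0,0,0],[6,-36,0,0,0,0],[6,-36,0,0,0,0],[6,-36,0,0,0,0],[6,-30,0,0,0,0],[3,-15,0,0,0,0],[0,0,0,0,0,0],[0,0,0,0,0,0]]'; python3 d.py 561 15.5 90 189.8
```

```text
t: 28.05
eef_pos: [0.5494, 0.024, 0.1395]
ee_rot: [-3.139, -0.018, -2.977]
force: [-0.7, -1.0, -1.7]
width: 0.019
delta mm [ 11.6  -8.5 -49.5] rot [ 0.0054 -0.0172  0.0067] F [-0.7 -1.  -1.7] w 19.0 t 28.05
```

```bash
python3 -m jog '[[6,-4,-16,0.003,-0.009,0.003],[6,-4,-16,0.002,-0.008,0.003],[0,0,-12,0,0,0],[0,0,0,0,0,0],[0,0,0,0,0,0]]'; python3 d.py 561 15.5 53 189.8
```

```text
t: 28.55
eef_pos: [0.5602, 0.0192, 0.0925]
ee_rot: [-3.141, -0.002, -2.968]
force: [-0.1, -0.7, -1.3]
width: 0.019
delta mm [  0.8  -3.7 -39.5] rot [ 0.0006 -0.0022 -0.0026] F [-0.1 -0.7 -1.3] w 19.0 t 28.55
```

```bash
python3 -m jog '[[1,-4,-8,0,0,0],[0,0,-10,0,0,0],[0,0,-10,0,0,0],[0,0,-6,0,0,0],[0,0,-3,0,0,0],[0,0,0,0,0,0],[0,0,0,0,0,0]]'; python3 d.py 561 15.5 53 189.8
```

```text
t: 29.25
eef_pos: [0.5616, 0.0159, 0.0534]
ee_rot: [-3.142, -0.001, -2.967]
force: [-0.5, 0.4, -2.2]
width: 0.0192
delta mm [-0.6 -0.4 -0.4] rot [ 0.0002 -0.001  -0.0036] F [-0.5  0.4 -2.2] w 19.2 t 29.25
```

```bash
python3 -m jog '[[0,0,0,0,0,0],[0,0,0,0,0,0],[0,0,0,0,0,0]]' 0.31; python3 -m jog '[[0,0,8,0,0,0],[0,0,16,0,0,0],[0,0,30,0,0,0],[0,0,30,0,0,0],[-2,20,10,0,0,0],[-9,40,0,0,0,0],[-12,40,0,0,0,0],[-14,40,0,0,0,0],[-14,40,0,0,0,0],[-14,30,0,0,0,0],[0,0,0,0,0,0],[0,0,0,0,0,0]]'; python3 b.py t6;python3 d.py 473.5 262 90 189.8
```

```text
t: 29.55
eef_pos: [0.5627, 0.0161, 0.0547]
ee_rot: [-3.142, 0.001, -2.966]
force: [-0.2, -0.8, -1.1]
width: 0.027
t: 30.75
eef_pos: [0.4966, 0.234, 0.1637]
ee_rot: [3.137, 0.013, -2.968]
force: [0.1, -0.7, 0.2]
width: 0.0267
delta mm [-23.4  28.2 -73.7] rot [-0.0066  0.0126 -0.002 ] F [0.1 0.9 0.7] w 26.5 t 30.8
```

```bash
sed -i 's/def bores(im):/def bores(im,R=(95,205,245,360)):/; s/x0,y0,x1,y1=95,205,245,360;/x0,y0,x1,y1=R;/' b.py
cat > bs.py <<'E'
from b import *
def go(im):
    for u,v,s in bores(im,(390,280,545,420)): print('scene',np.round([u,v,s],1),np.round(onz('scene',u,v,.048)[:2]*1e3,1))
if __name__=='__main__': go(cv2.imread(sys.argv[1]) if sys.argv[1].endswith('.png') else grab('scene',sys.argv[1]))
E
python3 bs.py pics/s5.png; echo; python3 bs.py s6
```

```text
scene [490.2 361.1  32.1] [500.5 373.8]
scene [444.7 356.9  31.3] [554.2 313. ]
scene [491.6 316.7  27.8] [421.7 320.2]
scene [450.5 313.   28.3] [473.  261.8]
scene [467.9 296.3  28.4] [417.3 260.8]

scene [444.7 356.9  30.9] [554.3 313.1]
scene [450.5 313.   29.2] [473.  261.8]
scene [467.8 296.3  25.9] [417.3 260.7]
scene [491.5 316.7  27.3] [421.7 320.1]
```

The scene-camera detector agrees with the top one to under 1 mm, and the remaining four bushings have not moved.

```bash
python3 -m jog '[[-8,9,-18,-0.003,0.006,0],[-8,9,-18,-0.003,0.006,0],[-7,9,-18,0,0,0],[0,0,-14,0,0,0],[0,0,0,0,0,0],[0,0,0,0,0,0]]' 0.4; python3 d.py 473 262 60 189.8
```

```text
t: 31.45
eef_pos: [0.4768, 0.2554, 0.0955]
ee_rot: [3.141, 0.002, -2.979]
force: [-0.0, 0.1, 0.7]
width: 0.035
delta mm [ -3.8   6.6 -35.5] rot [-0.0012  0.0022  0.0081] F [-0.   0.1  0.7] w 35.0 t 31.45
```

```bash
python3 -m jog '[[-4,6.5,-14,0,0,0.008],[0,0,-14,0,0,0],[0,0,-8,0,0,0],[0,0,0,0,0,0],[0,0,0,0,0,0]]'; python3 d.py 473 262 22 189.8
```

```text
t: 31.95
eef_pos: [0.4764, 0.2613, 0.063]
ee_rot: [3.138, 0.008, -2.974]
force: [-0.3, -0.7, 0.3]
width: 0.0346
delta mm [ -3.4   0.7 -41. ] rot [-0.0052  0.007   0.0036] F [-0.3 -0.7  0.3] w 34.6 t 31.95
```

```bash
python3 -m jog '[[-3,1,-8,-0.005,0.007,0],[0,0,-10,0,0,0],[0,0,-10,0,0,0],[0,0,-6,0,0,0],[0,0,-3,0,0,0],[0,0,0,0,0,0],[0,0,0,0,0,0]]'; python3 d.py 473 262 22 189.8
```

```text
t: 32.65
eef_pos: [0.4736, 0.2625, 0.0237]
ee_rot: [3.141, 0.0, -2.974]
force: [0.3, -0.0, 0.5]
width: 0.0349
delta mm [-0.6 -0.5 -1.7] rot [-0.0004  0.0002  0.0037] F [ 0.3 -0.   0.5] w 34.9 t 32.65
```

```bash
python3 -m jog '[[0,0,-1.5,0,0,0],[0,0,0,0,0,0],[0,0,0,0,0,0],[0,0,0,0,0,0],[0,0,0,0,0,0]]' 0 40; python3 -m jog '[[0,0,10,0,0,0],[0,0,25,0,0,0],[0,0,40,0,0,0],[0,0,40,0,0,0],[0,0,20,0,0,0],[0,0,0,0,0,0]]'; python3 -m jog '[[10,-32,0,0,0,0],[10,-32,0,0,0,0],[10,-32,0,0,0,0],[10,-32,0,0,0,0],[10,-32,0,0,0,0],[10,-32,0,0,0,0],[10,-32,0,0,0,0],[10,-32,0,0,0,0],[10,-32,0,0,0,0],[5,-16,0,0,0,0],[0,0,0,0,0,0],[0,0,0,0,0,0]]';  python3 d.py 574 -59.5 90 189.8
```

```text
t: 33.15
eef_pos: [0.4739, 0.2628, 0.0228]
ee_rot: [3.14, 0.001, -2.974]
force: [-0.4, -0.2, -1.3]
width: 0.0191
t: 33.75
eef_pos: [0.4726, 0.261, 0.1656]
ee_rot: [-3.141, -0.0, -2.974]
force: [-0.3, 0.4, -1.7]
width: 0.019
t: 34.95
eef_pos: [0.5645, -0.0554, 0.1629]
ee_rot: [3.139, -0.006, -2.973]
force: [0.5, -0.3, -0.9]
width: 0.0186
delta mm [  9.5  -4.1 -72.9] rot [-0.0015 -0.0061  0.0027] F [ 0.5 -0.3 -0.9] w 18.6 t 34.95
```

```bash
python3 -m jog '[[5,-2,-18,0,-0.006,0.002],[4,-2,-20,0,0,0],[0,0,-18,0,0,0],[0,0,-8,0,0,0],[0,0,0,0,0,0],[0,0,0,0,0,0]]'; python3 d.py 574 -59.5 53 189.8
```

```text
t: 35.55
eef_pos: [0.5726, -0.055, 0.0978]
ee_rot: [3.14, 0.001, -2.967]
force: [-0.0, -1.4, -1.7]
width: 0.0191
delta mm [  1.4  -4.5 -44.8] rot [-0.0021  0.0008 -0.0039] F [-0.  -1.4 -1.7] w 19.1 t 35.55
```

```bash
python3 -m jog '[[1,-4,-8,0,0,0],[0,-1,-10,0,0,0],[0,0,-12,0,0,0],[0,0,-8,0,0,0],[0,0,-4,0,0,0],[0,0,0,0,0,0],[0,0,0,0,0,0]]'; python3 d.py 574 -59.5 53 189.8
```

```text
t: 36.25
eef_pos: [0.5745, -0.06, 0.0537]
ee_rot: [3.14, 0.004, -2.966]
force: [-0.6, -0.1, -1.0]
width: 0.0186
delta mm [-0.5  0.5 -0.7] rot [-0.0024  0.0032 -0.0044] F [-0.6 -0.1 -1. ] w 18.6 t 36.25
```

```bash
python3 -m jog '[[0,0,0,0,0,0],[0,0,0,0,0,0],[0,0,0,0,0,0],[0,0,8,0,0,0],[0,0,20,0,0,0],[0,0,40,0,0,0],[0,0,40,0,0,0],[0,0,10,0,0,0]]' 0.31;python3 -m jog '[[-2,34,0,0,0,-0.13],[-2,34,0,0,0,-0.13],[-2,34,0,0,0,-0.13],[-2,34,0,0,0,-0.13],[-2,34,0,0,0,-0.13],[-2,34,0,0,0,-0.13],[-2,34,0,0,0,-0.13],[-2,34,0,0,0,-0.13],[-2,34,0,0,0,-0.13],[-2,25,0,0,0,-0.13],[0,10,0,0,0,-0.13],[0,0,0,0,0,-0.13]]' 0.4;  python3 -m jog '[[0,0,0,0,0,0],[0,0,0,0,0,0]]'; python3 bs.py s7;python3 d.py 554.3 313 90 99.8
```

```text
t: 37.05
eef_pos: [0.5741, -0.0604, 0.1783]
ee_rot: [3.141, 0.003, -2.965]
force: [0.2, 0.5, 0.5]
width: 0.0272
t: 38.25
eef_pos: [0.5532, 0.2944, 0.1898]
ee_rot: [3.131, 0.013, 1.696]
force: [-0.2, -0.6, 0.4]
width: 0.0348
t: 38.45
eef_pos: [0.5529, 0.2951, 0.1903]
ee_rot: [3.131, 0.013, 1.698]
force: [-0.5, -0.7, 1.0]
width: 0.0351
scene [449.6 282.2  18.3] [416.9 214.9]
scene [444.7 356.9  31.5] [554.2 313.1]
delta mm [   1.4   18.  -100.3] rot [0.0108 0.0124 0.0441] F [ 0.3 -0.8  0.3] w 34.9 t 38.5
```

```bash
python3 -m jog '[[1,6,-25,0.005,0.006,0.022],[0,6,-30,0.005,0.006,0.022],[0,6,-25,0,0,0],[0,0,-14,0,0,0],[0,0,0,0,0,0],[0,0,0,0,0,0]]' 0.4; python3 d.py 554.3 313 60 99.8
```

```text
t: 39.1
eef_pos: [0.5555, 0.3111, 0.0966]
ee_rot: [3.137, -0.002, 1.757]
force: [0.0, 0.5, 0.6]
width: 0.0349
delta mm [ -1.2   1.9 -36.6] rot [-0.0028  0.004  -0.0147] F [0.  0.5 0.6] w 34.9 t 39.1
```

```bash
python3 bs.py s8
```

```text
scene [445.  356.2  28.5] [552.6 312.5]
scene [453.7 311.8  20.8] [466.4 264.2]
```

```bash
python3 -m jog '[[-1,2,-14,0,0.004,-0.012],[0,0,-15,0,0,0],[0,0,-15,0,0,0],[0,0,-10,0,0,0],[0,0,-8,0,0,0],[0,0,0,0,0,0],[0,0,0,0,0,0]]' 0.4; python3 d.py 554.3 313 22 99.8
```

```text
t: 39.85
eef_pos: [0.5565, 0.3148, 0.0352]
ee_rot: [3.135, -0.008, 1.743]
force: [0.9, 1.3, -0.2]
width: 0.0352
delta mm [ -2.2  -1.8 -13.2] rot [-0.0088  0.0052 -0.0012] F [ 0.9  1.3 -0.2] w 35.2 t 39.85
```

```bash
python3 -m jog '[[-2,-2,-6,-0.008,0.005,0],[0,0,-5,0,0,0],[0,0,-2,0,0,0],[0,0,0,0,0,0],[0,0,0,0,0,0]]' 0.4; python3 d.py 554.3 313 22 99.8
```

```text
t: 40.35
eef_pos: [0.555, 0.3134, 0.0226]
ee_rot: [3.14, -0.002, 1.743]
force: [-0.5, -0.1, 0.2]
width: 0.0348
delta mm [-0.7 -0.4 -0.6] rot [-0.0018  0.0016 -0.0014] F [-0.5 -0.1  0.2] w 34.8 t 40.35
```

```bash
python3 -m jog '[[-0.5,-0.5,-0.5,0,0,0],[0,0,0,0,0,0],[0,0,0,0,0,0],[0,0,0,0,0,0],[0,0,0,0,0,0]]' 0 40; python3 -m jog '[[0,0,10,0,0,0],[0,0,25,0,0,0],[0,0,40,0,0,0],[0,0,40,0,0,0],[0,0,20,0,0,0],[0,0,0,0,0,0]]'; python3 -m jog '[[-2,-33,0,0,0,0],[-2,-33,0,0,0,0],[-2,-33,0,0,0,0],[-2,-33,0,0,0,0],[-2,-33,0,0,0,0],[-2,-33,0,0,0,0],[-2,-33,0,0,0,0],[-2,-33,0,0,0,0],[0,-15,0,0,0,0],[0,0,0,0,0,0],[0,0,0,0,0,0]]';  python3 d.py 533.4 16.8 90 99.8; python3 b.py t8; python3 bs.py s9
```

```text
t: 40.85
eef_pos: [0.5546, 0.3129, 0.0224]
ee_rot: [3.139, -0.002, 1.743]
force: [0.4, 0.1, -0.6]
width: 0.0192
t: 41.45
eef_pos: [0.5532, 0.3112, 0.1645]
ee_rot: [3.141, 0.0, 1.743]
force: [0.6, 0.7, -0.8]
width: 0.019
t: 42.55
eef_pos: [0.5312, 0.0219, 0.1625]
ee_rot: [-3.138, -0.001, 1.744]
force: [-0.9, 0.4, -2.4]
width: 0.0194
delta mm [  2.2  -5.1 -72.5] rot [-0.0006 -0.0037 -0.0017] F [-0.9  0.4 -2.4] w 19.4 t 42.55
[189.4 228.1  34.6] [588.9 268.1]
scene [491.6 316.7  26.7] [421.6 320.3]
scene [467.9 296.3  25.4] [417.2 260.8]
```

```bash
python3 -m jog '[[1,-3,-20,0,-0.003,-0.002],[1,-2,-25,0,0,0],[0,0,-20,0,0,0],[0,0,0,0,0,0],[0,0,0,0,0,0]]';  python3 d.py 533.4 16.8 77 99.8
```

```text
t: 43.15
eef_pos: [0.5354, 0.0226, 0.0968]
ee_rot: [3.139, -0.001, 1.749]
force: [-0.1, 0.8, -0.6]
width: 0.0194
delta mm [ -2.   -5.8 -19.8] rot [-0.0012  0.0024 -0.0074] F [-0.1  0.8 -0.6] w 19.4 t 43.15
```

```bash
python3 -m jog '[[-1,-4,-8,0,0,-0.004],[-1,-2,-8,0,0,0],[0,0,-3,0,0,0],[0,0,0,0,0,0],[0,0,0,0,0,0]]';  python3 d.py 533.4 16.8 77 99.8; python3 -c "
from h import *
im=grab('scene','s10');cv2.imwrite('pics/s10c.png',cv2.resize(im[190:320,240:420],(720,520),interpolation=cv2.INTER_CUBIC))"
```

```text
t: 43.65
eef_pos: [0.5445, 0.0212, 0.0942]
ee_rot: [3.113, -0.001, 1.754]
force: [-0.7, 0.3, -1.7]
width: 0.0194
delta mm [-11.1  -4.4 -17.2] rot [-0.0062  0.0282 -0.0121] F [-0.7  0.3 -1.7] w 19.4 t 43.65
```

View pics/s10c.png

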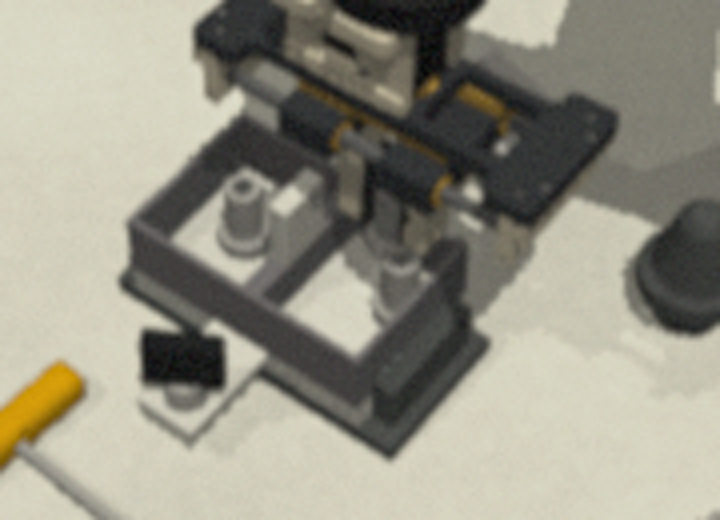

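The view shows two bushings standing in the bins and the third held over the near side of the +x bin. The last move did not track, so I'll check the joints.

```bash
python3 -c "
from h import *
s=status.get_state();print(s['q'],s['qd'],s['joint_efforts'],s['force'],s['moment'])"; python3 -m jog '[[0,0,0,0,0,0]]';python3 d.py 533.4 16.8 77 99.8
```

```text
[ 0.4023971   0.25678953 -0.47507335  0.00717675 -0.810742   -1.79484077] [-0.00313723  0.01276521 -0.00692749 -0.00061713  0.00244347  0.00099212] [-2.96752201e-02 -4.43070316e+01  2.32727426e+01  5.53177804e+00
 -3.39328113e-02  1.41069941e-03] [0.64603339 0.75905217 0.22499129] [-0.02556687  0.05200618 -0.01819944]
t: 43.8
eef_pos: [0.5443, 0.0211, 0.0939]
ee_rot: [3.113, -0.001, 1.754]
force: [0.0, 0.1, -1.1]
width: 0.0194
delta mm [-10.9  -4.3 -16.9] rot [-0.0061  0.0278 -0.012 ] F [ 0.   0.1 -1.1] w 19.4 t 43.8
```

```bash
python3 -m jog '[[-4,-2,0,-0.002,0.009,-0.004],[-4,-2,0,-0.002,0.009,-0.004],[-3,-1,0,-0.002,0.009,-0.004]]';python3 d.py 533.4 16.8 77 99.8;python3 -m jog '[[0,0,-4,0,0,0],[0,0,-4,0,0,0]]';python3 d.py 533.4 16.8 77 99.8
```

```text
t: 44.1
eef_pos: [0.532, 0.0155, 0.0931]
ee_rot: [-3.139, 0.0, 1.741]
force: [-0.1, -0.4, -0.9]
width: 0.0191
delta mm [  1.4   1.3 -16.1] rot [ 0.0009 -0.0029  0.001 ] F [-0.1 -0.4 -0.9] w 19.1 t 44.1
t: 44.3
eef_pos: [0.5335, 0.0146, 0.0896]
ee_rot: [-3.141, 0.003, 1.743]
force: [-16.1, -1.7, 48.2]
width: 0.0191
delta mm [ -0.1   2.2 -12.6] rot [ 0.0031 -0.0002 -0.0013] F [-16.1  -1.7  48.2] w 19.1 t 44.3
```

```bash
python3 -m jog '[[0,0,6,0,0,0],[0,0,4,0,0,0],[0,0,0,0,0,0]]';python3 d.py 538.5 16.8 77 99.8; python3 - <<'E'
from h import *
im=grab('scene','s11');cv2.imwrite('pics/s11c.png',cv2.resize(im[200:300,270:400],(780,600),interpolation=cv2.INTER_CUBIC))
# rim edges in s10 in scene: near side wall far? print centre via stop-side rim end
E
```

```text
t: 44.6
eef_pos: [0.534, 0.0145, 0.1008]
ee_rot: [3.141, 0.003, 1.743]
force: [-0.4, -0.0, -1.3]
width: 0.0192
delta mm [  4.5   2.3 -23.8] rot [ 0.0028  0.0013 -0.0012] F [-0.4 -0.  -1.3] w 19.2 t 44.6
```

View pics/s11c.png

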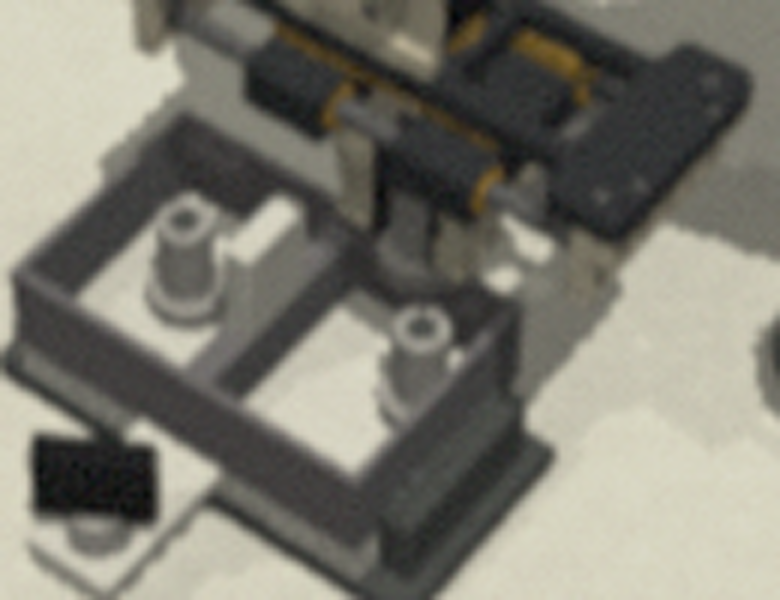

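Contact: the held bushing's flange met the robot-side rim, so the tote is further from the robot in tool coordinates than I assumed. It is lifted clear, and both standing bushings and the knob look undisturbed. I'll work out the standing bushings' positions in the tote's frame.

```bash
python3 - <<'E'
from h import *
np.set_printoptions(precision=1,suppress=True)
S=lambda x,y:(270+x/6,200+y/6)
ex=np.array([-.1702,.9854]);ey=np.array([-ex[1],ex[0]])
P=lambda x,y,z:onz('scene',*S(x,y),z)[:2]
L,F,R_=P(13,275,.072),P(366,488,.072),P(522,305,.072)
print('edges',[np.linalg.norm(F-L)*1e3,np.linalg.norm(R_-F)*1e3]); c=(L+R_)/2; print('center',c*1e3)
for n,(x,y),t in(('bin+',(422,328),(.5616,.0159)),('bin-',(187,221),(.5745,-.06))):
    b=P(x,y,.076); r=b-c; r2=np.array(t)-c; print(n,b*1e3,'tote frame',r@ex*1e3,r@ey*1e3,' tcp-cam',(np.array(t)-b)*1e3)
print('from knob-side corner midpoint', ((L+F)/2+.048*ey)*1e3)
E
```

```text
edges [np.float64(150.4282060994173), np.float64(93.72817240320342)]
center [570.8 -19.8]
bin+ [545.4  30.6] tote frame 53.9724776802185 16.479515887496998  tcp-cam [ 16.2 -14.7]
bin- [572.6 -59. ] tote frame -38.91428891621745 4.933890381521996  tcp-cam [ 1.9 -1. ]
from knob-side corner midpoint [569.3 -18.2]
```

```bash
python3 -m jog '[[0,0,12,0,0,0],[14,2,0,0,0,0],[18,3,0,0,0,0],[18,3,0,0,0,0],[4,0,0,0,0,0],[0,0,0,0,0,0],[0,0,0,0,0,0]]';python3 d.py 588.8 22.8 77 99.8
```

```text
t: 45.35
eef_pos: [0.5905, 0.0228, 0.112]
ee_rot: [-3.139, 0.003, 1.743]
force: [-0.8, 0.1, -0.8]
width: 0.0189
delta mm [ -1.7  -0.  -35. ] rot [ 0.0038 -0.0023 -0.001 ] F [-0.8  0.1 -0.8] w 18.9 t 45.35
```

```bash
python3 -m jog '[[-1.5,0,-10,0.003,-0.002,0],[0,0,-8,0,0,0],[0,0,0,0,0,0]]';python3 d.py 588.8 22.8 77 99.8;python3 -m jog '[[0,0,-6,0,0,0],[0,0,-6,0,0,0],[0,0,0,0,0,0]]';python3 d.py 588.8 22.8 77 99.8
```

```text
t: 45.65
eef_pos: [0.5871, 0.0225, 0.0923]
ee_rot: [-3.14, 0.0, 1.743]
force: [0.1, 0.1, -1.3]
width: 0.0192
delta mm [  1.7   0.3 -15.3] rot [ 0.0004 -0.0012 -0.0007] F [ 0.1  0.1 -1.3] w 19.2 t 45.65
t: 45.95
eef_pos: [0.5864, 0.0224, 0.079]
ee_rot: [-3.14, 0.0, 1.743]
force: [-0.1, -0.0, -1.7]
width: 0.0193
delta mm [ 2.4  0.4 -2. ] rot [ 0.0006 -0.0018 -0.0009] F [-0.1 -0.  -1.7] w 19.3 t 45.95
```

```bash
python3 -m jog '[[1,0,-2.5,0,0,0],[0,0,0,0,0,0]]';python3 -m jog '[[0,0,0,0,0,0],[0,0,0,0,0,0],[0,0,0,0,0,0],[0,0,10,0,0,0],[0,0,25,0,0,0],[0,0,40,0,0,0],[0,0,20,0,0,0],[0,0,0,0,0,0]]' 0.31; python3 bs.py s12; python3 -c "
from h import *
im=cv2.imread('pics/s12.png');cv2.imwrite('pics/s12c.png',cv2.resize(im[200:300,270:400],(624,480),interpolation=cv2.INTER_CUBIC))"; python3 d.py 421.7 320.3 160 99.8
```

```text
t: 46.15
eef_pos: [0.5876, 0.0224, 0.0763]
ee_rot: [-3.14, 0.0, 1.743]
force: [-0.2, 0.2, -2.5]
width: 0.0193
t: 46.95
eef_pos: [0.588, 0.0221, 0.1784]
ee_rot: [-3.142, 0.001, 1.743]
force: [0.5, -0.3, -0.7]
width: 0.0272
scene [467.9 296.2  26.8] [417.2 260.7]
scene [491.6 316.7  27.4] [421.6 320.3]
delta mm [-166.   298.2  -17.4] rot [ 0.0013 -0.0007 -0.0015] F [0.  0.4 1. ] w 27.1 t 47.0
```

View pics/s12c.png

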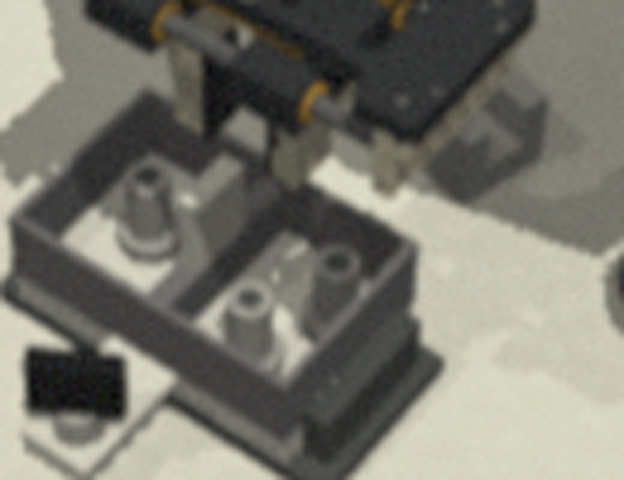

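Three bushings now stand in the tote. d and e are in place, so d is next.

```bash
python3 -m jog '[[-18,33,0,0,0,0],[-18,33,0,0,0,0],[-18,33,0,0,0,0],[-18,33,0,0,0,0],[-18,33,0,0,0,0],[-18,33,0,0,0,0],[-18,33,0,0,0,0],[-18,33,-10,0,0,0],[-12,20,-10,0,0,0],[0,0,0,0,0,0],[0,0,0,0,0,0]]' 0.4;python3 d.py 421.7 320.3 90 99.8
```

```text
t: 48.1
eef_pos: [0.4203, 0.3124, 0.1499]
ee_rot: [-3.132, 0.005, 1.74]
force: [0.7, 0.1, 1.0]
width: 0.0351
delta mm [  1.4   7.9 -59.9] rot [ 0.0069 -0.0083  0.002 ] F [0.7 0.1 1. ] w 35.1 t 48.1
```

```bash
python3 bs.py s13; python3 -m jog '[[1,4,-16,0.006,-0.008,0.002],[0,4,-20,0,0,0],[0,0,-18,0,0,0],[0,0,0,0,0,0],[0,0,0,0,0,0]]' 0.4;python3 d.py 421.7 320.3 22 99.8
```

```text
scene [467.9 296.2  25.7] [417.2 260.7]
scene [491.7 316.7  29.5] [421.6 320.3]
t: 48.65
eef_pos: [0.4242, 0.3169, 0.0957]
ee_rot: [3.14, -0.0, 1.736]
force: [0.7, 0.2, -0.3]
width: 0.0351
delta mm [ -2.5   3.4 -73.7] rot [-0.0004  0.0012  0.0058] F [ 0.7  0.2 -0.3] w 35.1 t 48.65
```

```bash
python3 -m jog '[[-2.5,3.5,-12,0,0,0.005],[0,0,-14,0,0,0],[0,0,-14,0,0,0],[0,0,0,0,0,0],[0,0,0,0,0,0]]' 0.4;python3 d.py 421.7 320.3 22 99.8
```

```text
t: 49.15
eef_pos: [0.4235, 0.3217, 0.0569]
ee_rot: [3.136, -0.005, 1.74]
force: [-0.1, -0.1, 0.4]
width: 0.0354
delta mm [ -1.8  -1.4 -34.9] rot [-0.0054  0.0049  0.0017] F [-0.1 -0.1  0.4] w 35.4 t 49.15
```

```bash
python3 -m jog '[[-2,-1.5,-8,-0.005,0.005,0],[0,0,-8,0,0,0],[0,0,-8,0,0,0],[0,0,-6,0,0,0],[0,0,-3,0,0,0],[0,0,0,0,0,0],[0,0,0,0,0,0]]' 0.4;python3 d.py 421.7 320.3 22 99.8
```

```text
t: 49.85
eef_pos: [0.4219, 0.3209, 0.0224]
ee_rot: [3.141, -0.002, 1.741]
force: [-0.5, -0.1, 0.8]
width: 0.035
delta mm [-0.2 -0.6 -0.4] rot [-0.0018  0.0008  0.0013] F [-0.5 -0.1  0.8] w 35.0 t 49.85
```

```bash
python3 -m jog '[[0,0,0,0,0,0],[0,0,0,0,0,0],[0,0,0,0,0,0],[0,0,0,0,0,0],[0,0,0,0,0,0]]' 0 40; python3 -m jog '[[0,0,10,0,0,0],[0,0,25,0,0,0],[0,0,40,0,0,0],[0,0,40,0,0,0],[0,0,25,0,0,0],[0,0,0,0,0,0]]'; python3 -m jog '[[17,-34,0,0,0,0],[17,-34,0,0,0,0],[17,-34,0,0,0,0],[17,-34,0,0,0,0],[17,-34,0,0,0,0],[17,-34,0,0,0,0],[17,-34,0,0,0,0],[17,-34,0,0,0,0],[17,-34,0,0,0,0],[17,-34,0,0,0,0],[8,-15,0,0,0,0],[0,0,0,0,0,0]]';  python3 -m jog '[[0,0,0,0,0,0]]'; python3 d.py 603.7 -57.8 77 99.8; python3 bs.py s14
```

```text
t: 50.35
eef_pos: [0.422, 0.3211, 0.023]
ee_rot: [3.14, -0.002, 1.74]
force: [0.2, 0.0, -1.4]
width: 0.0191
t: 50.95
eef_pos: [0.4208, 0.3189, 0.1707]
ee_rot: [3.141, 0.0, 1.74]
force: [0.5, 0.2, -1.0]
width: 0.0192
t: 52.15
eef_pos: [0.5986, -0.0511, 0.1685]
ee_rot: [-3.137, -0.004, 1.743]
force: [-0.6, 0.3, -1.4]
width: 0.0192
t: 52.25
eef_pos: [0.598, -0.0516, 0.1677]
ee_rot: [-3.135, -0.004, 1.742]
force: [-0.4, -0.0, -2.2]
width: 0.0193
delta mm [  5.7  -6.2 -90.7] rot [-0.0029 -0.0068 -0.    ] F [-0.4 -0.  -2.2] w 19.3 t 52.25
scene [467.9 296.3  27.3] [417.3 260.7]
```

```bash
python3 -m jog '[[3,-3,-20,-0.002,-0.006,0],[2,-3,-25,0,0,0],[0,0,-20,0,0,0],[0,0,0,0,0,0],[0,0,0,0,0,0]]';python3 d.py 603.7 -57.8 77 99.8
```

```text
t: 52.8
eef_pos: [0.6019, -0.0527, 0.1028]
ee_rot: [3.14, -0.001, 1.748]
force: [-0.3, -0.8, -0.3]
width: 0.0189
delta mm [  1.8  -5.1 -25.8] rot [-0.0015  0.0015 -0.0065] F [-0.3 -0.8 -0.3] w 18.9 t 52.8
```

```bash
python3 -m jog '[[2,-5,0,0,0,-0.006],[0,0,-7,0,0,0],[0,0,-7,0,0,0],[0,0,0,0,0,0],[0,0,0,0,0,0]]';python3 d.py 603.7 -57.8 77 99.8
```

```text
t: 53.3
eef_pos: [0.6057, -0.0568, 0.0914]
ee_rot: [3.135, -0.001, 1.744]
force: [-0.4, -0.3, -0.9]
width: 0.019
delta mm [ -2.   -1.  -14.4] rot [-0.0023  0.0068 -0.0019] F [-0.4 -0.3 -0.9] w 19.0 t 53.3
```

```bash
python3 -m jog '[[-2,-1,-5,-0.002,0.007,0],[0,0,-5,0,0,0],[0,0,-3,0,0,0],[0,0,-1,0,0,0],[0,0,0,0,0,0]]';python3 d.py 603.7 -57.8 77 99.8
```

```text
t: 53.8
eef_pos: [0.6035, -0.058, 0.0761]
ee_rot: [-3.141, -0.0, 1.743]
force: [-0.6, 0.4, -2.1]
width: 0.0188
delta mm [0.2 0.2 0.9] rot [-0.0001 -0.001  -0.0015] F [-0.6  0.4 -2.1] w 18.8 t 53.8
```

```bash
python3 -m jog '[[0,0,0,0,0,0],[0,0,0,0,0,0],[0,0,0,0,0,0],[0,0,10,0,0,0],[0,0,25,0,0,0],[0,0,40,0,0,0],[0,0,25,0,0,0],[0,0,0,0,0,0]]' 0.31;python3 -m jog '[[-16,28,0,0,0,0.13],[-16,28,0,0,0,0.13],[-16,28,0,0,0,0.13],[-16,28,0,0,0,0.13],[-16,28,0,0,0,0.13],[-16,28,0,0,0,0.13],[-16,28,0,0,0,0.13],[-16,28,0,0,0,0.13],[-16,28,0,0,0,0.13],[-16,28,0,0,0,0.13],[-16,28,0,0,0,0.13],[-6,10,0,0,0,0.13]]' 0.4; python3 -m jog '[[0,0,0,0,0,0],[0,0,0,0,0,0]]';python3 d.py 417.3 260.9 100 189.8; python3 bs.py s15; python3 -c "
from b import *
im=cv2.imread('pics/s15.png');cv2.imwrite('pics/s15c.png',cv2.resize(im[200:300,270:400],(624,480),interpolation=cv2.INTER_CUBIC))
ex=np.array([-.1702,.9854]);ey=np.array([-ex[1],ex[0]])
for u,v,s in bores(im,(270,195,385,300)):
    r=onz('scene',u,v,.076)[:2]-[.570,-.019]; print(round(u),round(v),s,'tote',r@ex*1e3,r@ey*1e3)"
```

```text
t: 54.6
eef_pos: [0.6039, -0.0584, 0.1835]
ee_rot: [3.141, 0.001, 1.744]
force: [0.0, 0.6, -0.1]
width: 0.0273
t: 55.8
eef_pos: [0.4137, 0.2683, 0.1878]
ee_rot: [3.134, 0.004, -2.922]
force: [-0.5, -0.4, -0.3]
width: 0.0352
t: 56.0
eef_pos: [0.4127, 0.2696, 0.1882]
ee_rot: [3.133, 0.004, -2.918]
force: [-0.7, 0.3, -0.1]
width: 0.0353
delta mm [  4.6  -8.7 -88.2] rot [-0.0089  0.0021 -0.0521] F [-0.7  0.3 -0.1] w 35.3 t 56.0
scene [467.9 296.3  27.5] [417.3 260.8]
321 262 25.190608978271484 tote 33.65606064103576 -21.78565700845107
340 254 22.949743270874023 tote 51.33299566347138 16.247826003274675
290 245 22.551116943359375 tote -44.58182037846483 -26.504058770546795
300 236 22.073360443115234 tote -42.50857914482128 4.219074760871726
```

View pics/s15c.png

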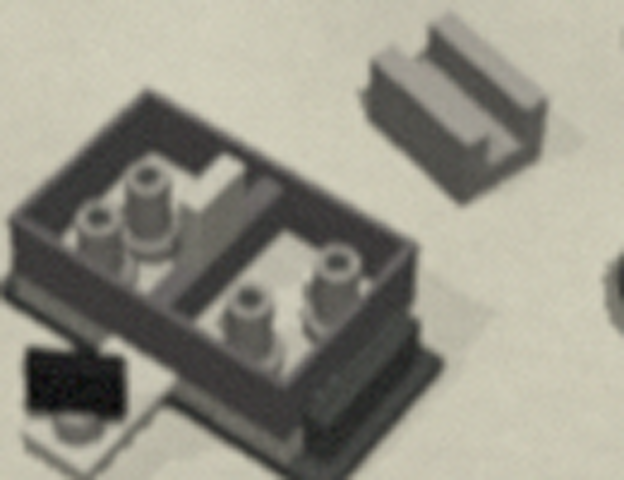

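Four bushings stand inside the tote; e is at (417.3,260.8). The free spot for it is in the +x bin at tote (23,27).

```bash
python3 -m jog '[[2,-4,-25,-0.008,0.002,-0.026],[2,-4,-30,0,0,-0.026],[0,0,-25,0,0,0],[0,0,-10,0,0,0],[0,0,0,0,0,0],[0,0,0,0,0,0]]' 0.4;python3 d.py 417.3 261 22 189.8
```

```text
t: 56.65
eef_pos: [0.42, 0.2579, 0.0977]
ee_rot: [3.139, 0.003, -2.99]
force: [0.5, 0.2, 0.3]
width: 0.0353
delta mm [ -2.7   3.1 -75.7] rot [-0.0029  0.003   0.0191] F [0.5 0.2 0.3] w 35.3 t 56.65
```

```bash
python3 -m jog '[[-3,3,-12,-0.003,0.003,0.019],[0,0,-14,0,0,0],[0,0,-14,0,0,0],[0,0,0,0,0,0],[0,0,0,0,0,0]]' 0.4;python3 d.py 417.3 261 22 189.8
```

```text
t: 57.15
eef_pos: [0.4188, 0.2641, 0.0594]
ee_rot: [3.137, 0.006, -2.967]
force: [-0.0, 0.8, -0.1]
width: 0.0353
delta mm [ -1.5  -3.1 -37.4] rot [-0.0059  0.0048 -0.0033] F [-0.   0.8 -0.1] w 35.3 t 57.15
```

```bash
python3 -m jog '[[-2,-3,-8,-0.006,0.005,0],[0,0,-8,0,0,0],[0,0,-8,0,0,0],[0,0,-7,0,0,0],[0,0,-4,0,0,0],[0,0,0,0,0,0],[0,0,0,0,0,0]]' 0.4;python3 d.py 417.3 261 22 189.8
```

```text
t: 57.85
eef_pos: [0.4172, 0.2618, 0.0228]
ee_rot: [3.141, 0.001, -2.966]
force: [0.1, 0.1, -0.0]
width: 0.0349
delta mm [ 0.1 -0.8 -0.8] rot [-0.0011  0.0008 -0.0041] F [ 0.1  0.1 -0. ] w 34.9 t 57.85
```

```bash
python3 -m jog '[[0,0,-0.5,0,0,0],[0,0,0,0,0,0],[0,0,0,0,0,0],[0,0,0,0,0,0],[0,0,0,0,0,0]]' 0 40; python3 -m jog '[[0,0,10,0,0,0],[0,0,25,0,0,0],[0,0,40,0,0,0],[0,0,40,0,0,0],[0,0,25,0,0,0],[0,0,0,0,0,0]]'; python3 -m jog '[[13,-29,0,0,0,0],[13,-29,0,0,0,0],[13,-29,0,0,0,0],[13,-29,0,0,0,0],[13,-29,0,0,0,0],[13,-29,0,0,0,0],[13,-29,0,0,0,0],[13,-29,0,0,0,0],[10,-20,0,0,0,0],[0,0,0,0,0,0],[0,0,0,0,0,0]]';python3 d.py 539.5 -3.5 77 189.8; python3 bs.py s16; python3 b.py t16
```

```text
t: 58.35
eef_pos: [0.4174, 0.2621, 0.0228]
ee_rot: [3.14, 0.002, -2.966]
force: [0.7, 0.4, -1.6]
width: 0.0191
t: 58.95
eef_pos: [0.416, 0.2599, 0.1709]
ee_rot: [-3.141, 0.0, -2.966]
force: [0.8, 1.0, -0.9]
width: 0.0189
t: 60.05
eef_pos: [0.529, -0.0029, 0.1717]
ee_rot: [3.138, -0.001, -2.965]
force: [-0.2, 0.7, -0.9]
width: 0.0191
delta mm [ 10.5  -0.6 -94.7] rot [-0.003  -0.002  -0.0056] F [-0.2  0.7 -0.9] w 19.1 t 60.05
[211.5 223.9  35.4] [597.9 225.1]
```

```bash
python3 -m jog '[[5,0,-20,-0.003,0,-0.005],[5,0,-25,0,0,0],[0,0,-18,0,0,0],[0,0,0,0,0,0],[0,0,0,0,0,0]]';python3 d.py 539.5 -3.5 77 189.8
```

```text
t: 60.65
eef_pos: [0.5388, 0.002, 0.1091]
ee_rot: [3.141, 0.002, -2.963]
force: [0.4, -0.1, -0.5]
width: 0.0191
delta mm [  0.7  -5.5 -32.1] rot [-0.0011  0.0016 -0.008 ] F [ 0.4 -0.1 -0.5] w 19.1 t 60.65
```

```bash
python3 -m jog '[[1,-5,0,0,0,-0.008],[0,0,-6,0,0,0],[0,0,-6,0,0,0],[0,0,0,0,0,0],[0,0,0,0,0,0]]';python3 d.py 539.5 -3.5 77 189.8;python3 -m jog '[[0,0,-6,0,0,0],[0,0,0,0,0,0]]';python3 d.py 539.5 -3.5 77 189.8
```

```text
t: 61.15
eef_pos: [0.5413, -0.0022, 0.0995]
ee_rot: [3.14, 0.007, -2.97]
force: [-0.7, 0.2, -1.3]
width: 0.019
delta mm [ -1.8  -1.3 -22.5] rot [-0.0024  0.0064 -0.0008] F [-0.7  0.2 -1.3] w 19.0 t 61.15
t: 61.35
eef_pos: [0.5414, -0.0023, 0.0933]
ee_rot: [3.14, 0.007, -2.97]
force: [-0.8, -0.2, -1.7]
width: 0.0189
delta mm [ -1.9  -1.2 -16.3] rot [-0.0026  0.0068 -0.0006] F [-0.8 -0.2 -1.7] w 18.9 t 61.35
```

```bash
python3 -m jog '[[-2,-1,-4,-0.002,0.007,0],[0,0,0,0,0,0]]';python3 d.py 539.5 -3.5 77 189.8;python3 -m jog '[[0,0,-4,0,0,0],[0,0,-3,0,0,0],[0,0,0,0,0,0]]';python3 d.py 539.5 -3.5 77 189.8
```

```text
t: 61.55
eef_pos: [0.5392, -0.0034, 0.0888]
ee_rot: [3.141, -0.001, -2.97]
force: [0.9, -0.6, -1.7]
width: 0.0192
delta mm [  0.3  -0.1 -11.8] rot [-0.0004 -0.001  -0.0006] F [ 0.9 -0.6 -1.7] w 19.2 t 61.55
t: 61.85
eef_pos: [0.5392, -0.0034, 0.0811]
ee_rot: [3.141, -0.001, -2.97]
force: [0.2, 0.2, -1.2]
width: 0.0193
delta mm [ 0.3 -0.1 -4.1] rot [-0.0003 -0.0011 -0.0006] F [ 0.2  0.2 -1.2] w 19.3 t 61.85
```

Inside the rim with no contact. Down a little more, release, lift and move clear.

```bash
python3 -m jog '[[0,0,-3,0,0,0],[0,0,-1.5,0,0,0],[0,0,0,0,0,0]]';python3 d.py 539.5 -3.5 77 189.8; python3 -m jog '[[0,0,0,0,0,0],[0,0,0,0,0,0],[0,0,0,0,0,0],[0,0,8,0,0,0],[0,0,25,0,0,0],[0,0,40,0,0,0],[0,0,40,0,0,0],[0,0,0,0,0,0]]' 0.31; python3 -m jog '[[-10,-40,5,0,0,0],[-10,-45,5,0,0,0],[-10,-45,0,0,0,0],[-10,-45,0,0,0,0],[-5,-45,0,0,0,0],[0,-45,0,0,0,0],[0,-40,0,0,0,0],[0,0,0,0,0,0],[0,0,0,0,0,0]]'; python3 - <<'E'
from b import *
t=grab('top','t17');s=grab('scene','s17')
c=np.zeros((600,800,3),np.uint8)
c[:300,:400]=cv2.resize(t[165:285,270:430],(400,300),interpolation=cv2.INTER_CUBIC)
c[:300,400:]=cv2.resize(s[195:315,255:415],(400,300),interpolation=cv2.INTER_CUBIC)
c[300:,:400]=cv2.resize(t,(400,300));c[300:,400:]=cv2.resize(s,(400,300))
cv2.imwrite('pics/c17.png',c)
ex=np.array([-.1702,.9854]);ey=np.array([-ex[1],ex[0]])
for u,v,q in bores(s,(270,195,385,300)):
    r=onz('scene',u,v,.076)[:2]-[.570,-.020]; print(round(u),round(v),q,'tote',r@ex*1e3,r@ey*1e3)
E
```

```text
t: 62.15
eef_pos: [0.5392, -0.0034, 0.0761]
ee_rot: [3.141, -0.001, -2.97]
force: [0.7, -0.2, -1.6]
width: 0.0193
delta mm [ 0.3 -0.1  0.9] rot [-0.0002 -0.0012 -0.0007] F [ 0.7 -0.2 -1.6] w 19.3 t 62.15
t: 62.95
eef_pos: [0.539, -0.004, 0.1958]
ee_rot: [-3.141, -0.001, -2.969]
force: [-0.2, 0.6, 0.2]
width: 0.0272
t: 63.85
eef_pos: [0.4921, -0.3194, 0.2135]
ee_rot: [-3.138, 0.011, -2.965]
force: [-0.4, -0.4, -0.6]
width: 0.0276
321 262 25.16356658935547 tote 34.64452864655108 -22.00871522500358
340 254 23.378721237182617 tote 52.38358149756051 16.10395795843891
290 245 23.299610137939453 tote -43.594998634891695 -26.604671313356203
331 243 20.088401794433594 tote 19.759919777049475 28.6817835278736
300 236 22.76314926147461 tote -41.52078409933113 4.100740189956899
```

View pics/c17.png

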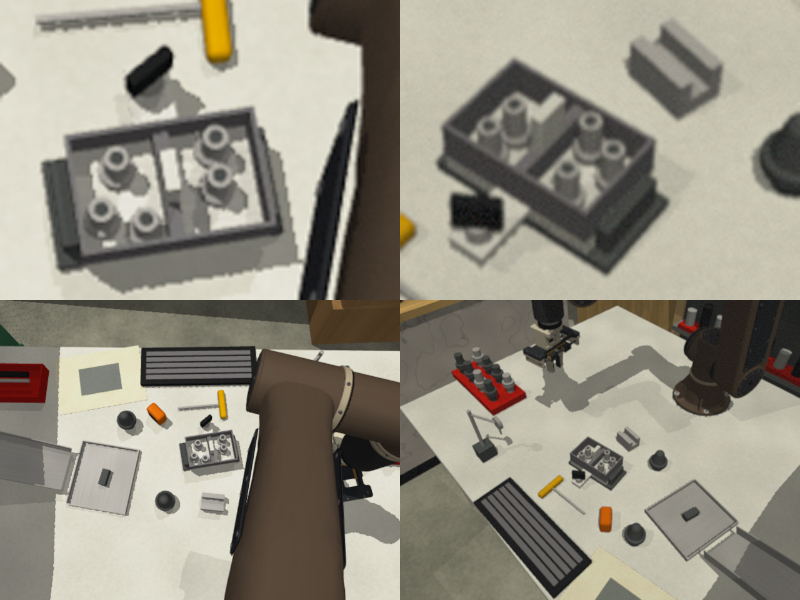

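All five bushings stand in the tote, and the bar end is alone in the tray. Last numeric check: tote, knob and bystanders against the earlier pictures.

```bash
python3 - <<'E'
from h import *
np.set_printoptions(precision=2,suppress=True)
A={n:cv2.imread(f'pics/{n}.png') for n in('t5','t17','s5','s17','scene0')}
for n in('t5','t17'):
    g=A[n].max(2)[170:215,310:355]; m=(g<45).astype(np.uint8); k,_=cv2.findContours(m,0,2); print(n,'knob',cv2.minAreaRect(max(k,key=cv2.contourArea)))
T=lambda x,y:(250+x/2,170+y/2);c=[T(92,98),T(241,78),T(263,176),T(106,203)]
for n in('t5','t17'): 
    L=[line3('top',A[n],c[i],c[(i+1)%4],.072,hw=2) for i in range(4)]; C=[cross2(L[i-1],L[i]) for i in range(4)];print(n,'tote ctr mm',np.mean(C,0)*1e3)
for n,(x0,y0,x1,y1) in dict(vee=(340,200,390,245),chuck1=(395,235,435,275),tape=(315,325,345,375),chuck0=(355,350,400,395),bar=(445,328,485,358)).items():
    p=cv2.phaseCorrelate(*[np.float64(cv2.cvtColor(A[k],cv2.COLOR_BGR2GRAY)[y0:y1,x0:x1]) for k in('scene0','s17')]); print(n,np.array(p[0]),round(p[1],2))
E
```

```text
t5 knob ((19.621950149536133, 23.40243911743164), (8.277209281921387, 22.332847595214844), 51.34019470214844)
t17 knob ((19.622947692871094, 23.147539138793945), (7.938286781311035, 22.022342681884766), 50.194427490234375)
t5 tote ctr mm [564.8  -21.68]
t17 tote ctr mm [564.67 -21.28]
vee [-0.11  0.41] 0.97
chuck1 [ 0.04 -0.03] 0.96
tape [-0.01 -0.04] 0.9
chuck0 [0.58 0.52] 0.94
bar [-0.08 -0.43] 0.99
```

```bash
python3 -c "
from station import workorder
print(workorder.job_done())"
```

```text
the job is handed in; nothing more can be done
None
```

The job is finished and handed in at about 64 s: the tote is home on the rail with its knob tight, and all five bushings present are in it.

- **Tote:** I slid it on from the open end with the knob on the far side from the robot, pushed it against the end stop with 10–19 N, and let go.
- **Knob:** I turned it clockwise about 2.6 rad in one grasp. It was at its stop when the torque levelled off at 0.7 N m and the pads began to twist on the wing.
- **Bushings:** Only after that did I carry the five bushings over, one at a time.

**Last checks:**
- All five bushing bores were found inside the tote's bins, standing upright. No bushing was left in the tray; the bar end was still there.
- The tote centre matched the picture taken just after tightening to 0.4 mm.
- The wing angle agreed with that picture to about 1°, and with what 2.6 rad should look like.
- The vee block, both chucks, the tape measure and the bar end were within 0.8 pixel of their first picture. The larger readings are probably changed shadows.

**What went less well:**
- While lowering the third bushing, it touched the tote wall or a bushing already standing there, with about 48 N at the wrist. I backed off and placed it elsewhere. The bushing already there had shifted about 15–20 mm within its bin but stayed upright.
- The tote's position across the rail differed by about 5 mm between the top camera and the arm or scene camera. I used the arm and scene values for the last three placements.

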